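# Make up the ventilator set and the hand-bag set of breathing parts

## Robot

A 6-joint arm with a two-finger parallel gripper is mounted at the origin on the work surface. World frame = base frame: x ahead of the robot, y to its left, z up, the work surface at z = 0. Lengths are in m, angles in degrees, forces in N, time in s.
With the tool pointing down it reaches from about 0.4 to 0.825 m from the base axis. Payload 7 kg.
Tool frame: the origin (TCP) lies at the very end of the fingers, on their centre line; the grasp point (between the pads) lies 19 mm behind it; x points along the fingers, z is the direction in which the jaws open and shut, and the axes are right-handed (so a half turn about x gives the same grasp; the last joint's range is limited). The gripper opens to 88 mm and grips with 3 to 60 N. Pads are 19 mm wide; open, the fingers measure 130 mm over their backs; the gripper's body (78 mm by 193 mm) begins 47 mm behind the grasp point.
Start: joints at [79.59, 20.546, 0.682, 0, -70.136, -16.507], TCP at [0.306, 0.602, 0.203] pointing down, gripper open.
Joint ranges: [-176.03, 176.03], [-82.01, 121.73], [-58.28, 71.71], [-173.87, 95.51], [-174.79, -0.11], [-173.66, 173.66]. Speed limits (degrees/s): [136.94, 136.94, 172.46, 180, 180, 180].

## Interface

Orientations are given as [roll, pitch, yaw] about the fixed x, y, z axes, in that order (R = Rz(yaw) Ry(pitch) Rx(roll)).
In Python, from plant import * gives the robot as it stands.
- The arm moves only by the tool arm_command, never from a script. Its argument "commands" is one flat list of numbers, 5 for each row, row after row: the shift along the tool's x, y, z in mm, then the turn about the tool's x in degrees, then the opening in per cent of the stroke, from 0 (shut) to 100 (fully open). A call has 1 to 5 rows; each row shifts and turns the pose as measured when the row begins, along the tool's axes as they then stand; what a row does not reach is not made up. A row lasts 1/8 s, in which the tool goes at most 62.5 mm and 10.7 degrees, less where a joint would pass 70% of its speed; a pose out of reach is approached as far as the arm can. A call is refused whole if a number of a shift passes 62.5 or a number of a turn 10.7, either way. A call with a gripper value outside its range is refused whole. The fingers move at their own pace and stop on an object; the grip force is fixed at half the most. Time passes only in rows, so rows that do not move let the fingers close. It gives the time, the measured TCP pose, the force and the opening at its end, in the units of the state.
- get_obs(): the state, without advancing time (a new reading comes with each control period).
- snapshot(name): name is "side" or "top" or "wrist"; returns a dict with "frame" (420x560x3 uint8, blue, green, red), "fov_y" (degrees; the focal length in pixels is half the picture's height over the tangent of half this angle, whatever the lens; pixels are square), "cx", "cy" (the principal point, pixels), "world_to_cam" (4x4, takes a point from world to camera coordinates). Camera axes: x right, y up, looking along -z (the intrinsics and any distortion apply to the point x, -y, -z); pixel columns grow to the right and rows downward; lengths in m; the calibration is good to about 2 mm. A picture is of the moment at which its call begins. There is no depth.
- close_job(): hands the job in, once; it reports no verdict.
The state is a dict: "clock": time; "joint_pos": joint angles; "qvel": joint speeds; "tau": joint torques, N m; "tool_pos": TCP position; "orientation": TCP orientation; "force": force on the tool from outside, world axes, zero at the start; "moment": the same for the moment, N m; "opening": finger opening in m.
Only numpy, scipy, OpenCV 4.12 (cv2) and the standard library are available. Lean on these libraries where they do the work, as an engineer would, in place of code of your own. Each camera call takes 0.05 s, during which the arm holds its last target. There are 200 camera calls.

## Task

Make up two breathing sets from the parts on the dark mat: put the large filter, the Y-piece and the water trap into the three-compartment tray for the ventilator, and the small filter and the PEEP valve into the two-compartment tray for the hand bag. One part to a compartment, resting squarely on the tray's floor the way up it was in the stock (filters, trap and valve standing, Y-piece lying flat). Leave the elbow and the straight connector where they are, as spares.

Things in the scene. Friction and masses are not known exactly. Their poses are not given: they have to be found in the camera images.
- tray3: The larger stainless tray, fixed to the table, 255 long x 132 wide x 22 mm high, with three equal compartments in a row along its length. Origin: centre of its underside; x along its length, y across, z up. Floor 3 mm thick, walls 3 mm thick, the two dividers 18 mm high (from the underside). Each compartment is 80 (along x) x 126 mm (along y) inside; compartment centres at x = -83, 0 and +83 mm, y = 0.
- tray2: The smaller stainless tray, fixed to the table, 172 long x 132 wide x 22 mm high, with two equal compartments. Origin: centre of its underside; x along its length, y across, z up. Floor and walls 3 mm thick, divider 18 mm high. Each compartment is 80 (along x) x 126 mm (along y) inside; compartment centres at x = -41.5 and +41.5 mm, y = 0.
- filter_large_c (a point): Large breathing filter, like all the stock on the flat dark mat (2 mm thick): a white round drum 62 mm across and 28 mm tall between two tube ports, standing on its lower port (28 mm across, 14 mm tall); upper port 22 mm across, 18 mm tall; 60 mm tall in all. The point is on its axis, 30 mm above its foot, on the drum, which is what to grip; z axis up. About 45 g.
- filter_small_c (a point): Small breathing filter: same form, white drum 45 mm across and 22 mm tall, standing on its lower port (24 mm across, 12 mm tall); upper port 17 mm across, 14 mm tall; 48 mm tall in all. The point is on its axis, 24 mm above its foot, on the drum; z axis up. About 25 g.
- y_piece_c (a point): Y-piece of pale plastic tube 22 mm thick, lying flat (22 mm high). The point is where the three tubes meet, on their axes, 11 mm above what it lies on. The stem runs 28 mm from it towards -x; the two branches run 30 mm from it, 30 degrees to either side of +x. 60 mm long, 49 mm wide; z axis up. Easily gripped across the stem (along y, 22 mm) about 14 mm back from the point. About 30 g.
- water_trap_c (a point): Water trap: a pale cup 40 mm across and 36 mm tall (34 mm across at the foot) under a grey ribbed ring 44 mm across, with a white tube 22 mm thick and 72 mm long lying across its top along x; 62 mm tall, standing upright. The point is on the cup's axis, 31 mm above its foot; z axis up. Grip the cup along y. About 70 g.
- peep_valve_c (a point): PEEP valve: a plain upright cylinder, white below (32 mm across), a short neck, and a grey ribbed setting cap 34 mm across above with a small bar wing on top; 52 mm tall. The point is on its axis, 26 mm above its foot; z axis up. About 40 g.
- elbow_c (a point): Spare right-angle elbow of pale 22 mm tube lying flat, two legs along +x and +y, each reaching 23 mm from the point and 32 mm from the bend; not part of either set. The point is between the legs, 11 mm up.
- straight_c (a point): Spare straight connector: a slim upright pale tube 24 mm across below and 20 mm above, a thin grey collar 27 mm across half-way, 44 mm tall; not part of either set. The point is on its axis, 22 mm up.
Mind the look-alikes: they are no part of the job. Leave any green or red look-alike of the part that bears filter_small_c alone.

How it is judged (in metres and radians):
At the end, for the whole second after the job is handed in: Each part in a compartment of its own in its set's tray: centre within 31 mm of the compartment's centre along the tray and 53 mm across it, height within -4/+5 mm of resting on the floor, tilt under 0.12 rad, at rest. Elbow and straight connector within 30 mm of where they were (y of filter_large_c in the frame of tray3 between -0.053 and 0.053 m and z of filter_large_c in the frame of tray3 between 0.029 and 0.038 m and angle between each of filter_large_c, y_piece_c, water_trap_c, filter_small_c, peep_valve_c's own z axis and vertical below 0.12 rad and linear speed of each of filter_large, y_piece, water_trap, filter_small, peep_valve below 0.02 m/s and angular speed of each of filter_large, y_piece, water_trap, filter_small, peep_valve below 0.3 rad/s and y of y_piece_c in the frame of tray3 between -0.053 and 0.053 m and z of y_piece_c in the frame of tray3 between 0.01 and 0.019 m and y of water_trap_c in the frame of tray3 between -0.053 and 0.053 m and z of water_trap_c in the frame of tray3 between 0.03 and 0.039 m and ((x of filter_large_c in the frame of tray3 between -0.114 and -0.052 m and x of y_piece_c in the frame of tray3 between -0.031 and 0.031 m and x of water_trap_c in the frame of tray3 between 0.052 and 0.114 m) or (x of filter_large_c in the frame of tray3 between -0.114 and -0.052 m and x of y_piece_c in the frame of tray3 between 0.052 and 0.114 m and x of water_trap_c in the frame of tray3 between -0.031 and 0.031 m) or (x of filter_large_c in the frame of tray3 between -0.031 and 0.031 m and x of y_piece_c in the frame of tray3 between -0.114 and -0.052 m and x of water_trap_c in the frame of tray3 between 0.052 and 0.114 m) or (x of filter_large_c in the frame of tray3 between -0.031 and 0.031 m and x of y_piece_c in the frame of tray3 between 0.052 and 0.114 m and x of water_trap_c in the frame of tray3 between -0.114 and -0.052 m) or (x of filter_large_c in the frame of tray3 between 0.052 and 0.114 m and x of y_piece_c in the frame of tray3 between -0.114 and -0.052 m and x of water_trap_c in the frame of tray3 between -0.031 and 0.031 m) or (x of filter_large_c in the frame of tray3 between 0.052 and 0.114 m and x of y_piece_c in the frame of tray3 between -0.031 and 0.031 m and x of water_trap_c in the frame of tray3 between -0.114 and -0.052 m)) and y of filter_small_c in the frame of tray2 between -0.053 and 0.053 m and z of filter_small_c in the frame of tray2 between 0.023 and 0.032 m and y of peep_valve_c in the frame of tray2 between -0.053 and 0.053 m and z of peep_valve_c in the frame of tray2 between 0.025 and 0.034 m and ((x of filter_small_c in the frame of tray2 between -0.0725 and -0.0105 m and x of peep_valve_c in the frame of tray2 between 0.0105 and 0.0725 m) or (x of filter_small_c in the frame of tray2 between 0.0105 and 0.0725 m and x of peep_valve_c in the frame of tray2 between -0.0725 and -0.0105 m)) and distance of each of elbow_c, straight_c from where it was at the start of the episode below 0.03 m); the robot touches nothing.
It fails at once if the spare elbow is carried or knocked away (more than 30 mm) (distance of elbow_c from where it was at the start of the episode above 0.03 m).
It fails at once if the spare straight connector is carried or knocked away (more than 30 mm) (distance of straight_c from where it was at the start of the episode above 0.03 m).
It also fails if it takes over 128 s, if anything falls off the work surface, if the arm or the gripper's body presses on something with over 40 N, if the wrist force passes 120 N, or if a joint passes its speed limit or range.

## Working session

There is one attempt and no reset: what is moved stays moved. The work goes in short steps, Python scripts to look and compute and a tool call to move; the robot and the scene stay as the last step left them, time stands still between calls to the robot, and variables do not carry over. Pictures are saved under pics/ and viewed, about 12 in all and at most 16, crops included, and the job is handed in when it is done.

Besides the shell and the picture viewer there is one more tool, called after "Call:" as a command line: name --argument value ..., lists and objects as JSON in quotes. arm_command: Moves the arm, as the interface text tells. Its arguments: {"type":"object","properties":{"commands":{"type":"array"}},"required":["commands"]}

```bash
mkdir -p pics; ls
cat > h.py <<'E'
from plant import *
import numpy as np, cv2
from scipy.spatial.transform import Rotation as Ro
def K(s):
    f=s["frame"].shape[0]/2/np.tan(np.radians(s["fov_y"])/2); return f,s["cx"],s["cy"]
def ray(s,u,v):
    f,cx,cy=K(s); M=np.linalg.inv(s["world_to_cam"])
    d=M[:3,:3]@np.array([(u-cx)/f,-(v-cy)/f,-1]); return M[:3,3],d/np.linalg.norm(d)
def onz(s,u,v,z):
    o,d=ray(s,u,v); return o+d*(z-o[2])/d[2]
def proj(s,p):
    f,cx,cy=K(s); c=s["world_to_cam"]@np.r_[p,1]; return cx+f*c[0]/-c[2], cy-f*c[1]/-c[2]
def tri(a,ua,b,ub):
    o1,d1=ray(a,*ua);o2,d2=ray(b,*ub)
    t=np.linalg.lstsq(np.c_[d1,-d2],o2-o1,rcond=None)[0]
    p,q=o1+t[0]*d1,o2+t[1]*d2; return (p+q)/2,np.linalg.norm(p-q)
E
python3 - <<'E'
from h import *
import pickle
S={}
for n in("side","top","wrist"):
    s=snapshot(n);S[n]=s;cv2.imwrite(f"pics/{n}0.png",s["frame"]);print(n,{k:v for k,v in s.items() if k not in("frame","world_to_cam")},np.linalg.inv(s["world_to_cam"])[:3].round(3).tolist())
pickle.dump(S,open("s0.pkl","wb"));print(get_obs())
E
```

```text
pics
side {'fov_y': 54.807172867963494, 'cx': 283.5151911481442, 'cy': 208.90063464488827} [[-0.868, 0.33, -0.372, 0.19], [-0.497, -0.553, 0.669, 0.578], [0.016, 0.765, 0.644, 0.602]]
top {'fov_y': 44.58979522961322, 'cx': 279.8173826312951, 'cy': 203.41724658110383} [[0.016, 0.994, -0.107, 0.383], [-1.0, 0.018, 0.014, -0.006], [0.016, 0.107, 0.994, 1.135]]
wrist {'fov_y': 70.12219028779431, 'cx': 278.79855960436055, 'cy': 210.5098951295333} [[-0.452, 0.851, 0.266, 0.379], [-0.892, -0.432, -0.134, 0.564], [0.001, -0.298, 0.955, 0.384]]
{'clock': 0.15, 'joint_pos': array([ 7.95885203e+01,  2.05818806e+01,  6.46112709e-01, -1.30204027e-02,
       -7.01372345e+01, -1.65049189e+01]), 'qvel': array([ 0.05101503, -0.15435472,  0.11124166,  0.04379163, -0.05579093,
        0.02553544]), 'tau': array([-1.08222113e-03, -5.83275712e+01,  2.93291473e+01,  7.00119942e+00,
        8.77981569e-03, -1.06872969e-04]), 'tool_pos': array([0.30544175, 0.60148752, 0.20244663]), 'orientation': array([   6.986849  ,   89.92597808, -109.9339814 ]), 'force': array([-0.14180593,  0.44681316, -0.1690902 ]), 'moment': array([ 0.00526486, -0.0267562 ,  0.02032512]), 'opening': 0.08759789772177141}
```

View pics/top0.png

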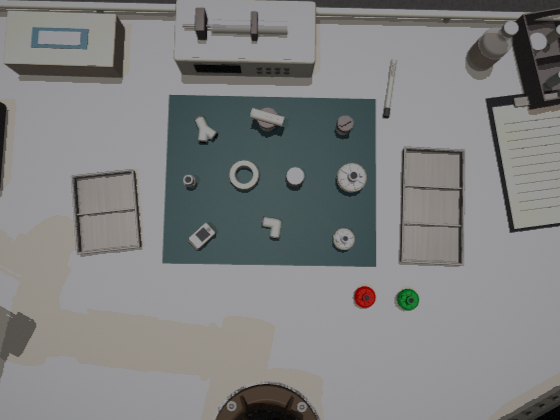

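View pics/side0.png

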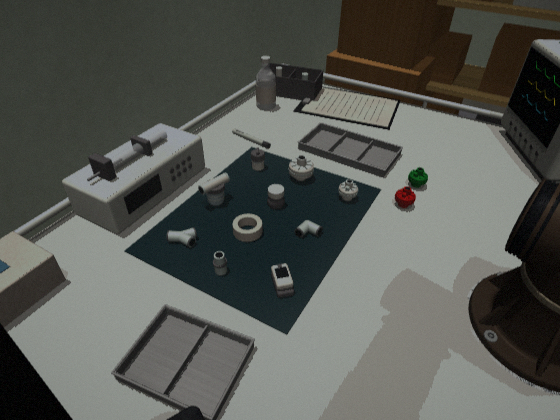

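Top view: candidates for the small filter are the white one at (344,239), the red one at (365,296) and the green one at (408,299). I choose the white. The other top-view positions are: large filter (351,178), PEEP valve (345,125) as against the plain white jar (295,177), trap (267,119), Y-piece (204,130), straight connector (189,181), elbow (272,227), tray3 (433,206), tray2 (107,212). Next I enlarge both views for a closer look.

Run:
```python
from h import *
import pickle
S=pickle.load(open("s0.pkl","rb"))
def g(im): return np.clip(255*(im/255.)**.7,0,255).astype('uint8')
cv2.imwrite("pics/tc.png",g(cv2.resize(S["top"]["frame"][90:270,160:390],None,fx=3.3,fy=3.3,interpolation=cv2.INTER_CUBIC)))
cv2.imwrite("pics/sc.png",g(cv2.resize(S["side"]["frame"][110:310,130:410],None,fx=2.8,fy=2.8,interpolation=cv2.INTER_CUBIC)))
```

```text
(no output)
```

View pics/tc.png

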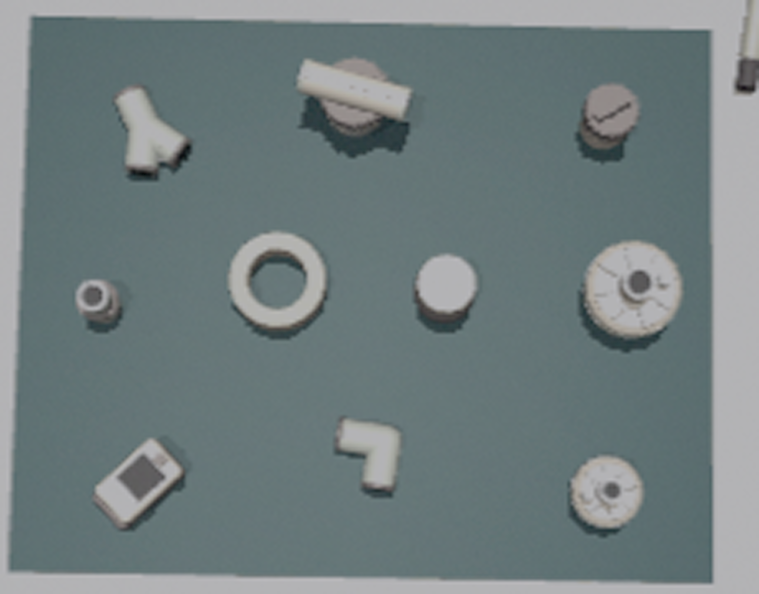

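View pics/sc.png

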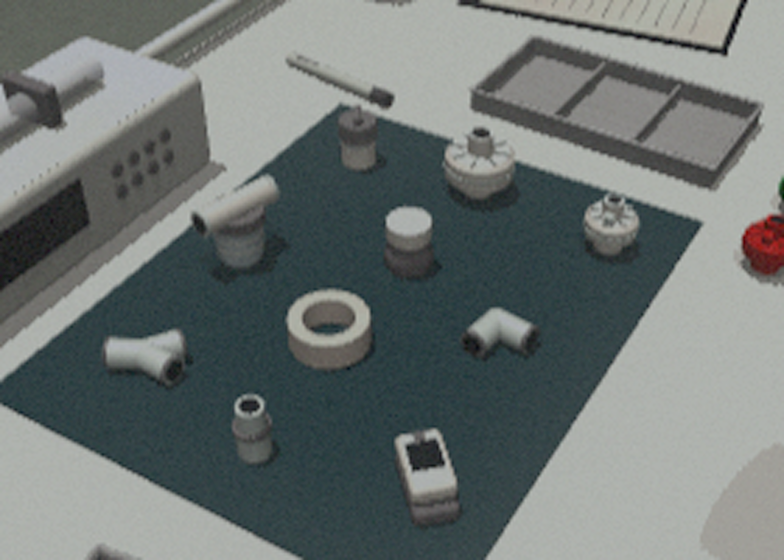

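The crops show every part clearly. In the top crop the large filter's port is at (640,281), the small filter's at (611,491), the PEEP cap at (611,108), the trap's tube runs (303,76)–(405,101) and the Y junction is at (147,131). All of them also show in the side crop. I'll triangulate these now.

Run:
```python
from h import *
import pickle
S=pickle.load(open("s0.pkl","rb"));T,D=S["top"],S["side"]
t=lambda u,v:(160+(u+.5)/3.3-.5,90+(v+.5)/3.3-.5); d=lambda u,v:(130+(u+.5)/2.8-.5,110+(v+.5)/2.8-.5)
for n,a,b,z in[("FL port top",(640,281),(482,133),.062),("FS port top",(611,491),(616,201),.05),("PEEP top",(611,108),(357,120),.048),("trap mid",(354,88),(237,204),.053),("Y junc",(147,131),(145,352),.013),("straight",(93,295),(250,405),.046),("elbow",(383,437),(500,322),.013)]:
    p,e=tri(T,t(*a),D,d(*b)); print(n,p.round(4),"gap",round(e,4),"top@z",onz(T,*t(*a),z).round(4),"side@z",onz(D,*d(*b),z).round(4))
print("trap ends",onz(T,*t(303,76),.053),onz(T,*t(405,101),.053))
print("Y stem end, br",[onz(T,*t(*q),.013).round(3) for q in((131,98),(141,165),(180,148))])
print("machine top front edge", onz(T,182,76,.1),onz(T,315,76,.1))
# trays: contour of gray-brown in top
hsv=cv2.cvtColor(T["frame"],cv2.COLOR_BGR2HSV);im=T["frame"]
for n,(x0,x1,y0,y1) in {"tray3":(385,480,135,275),"tray2":(60,150,160,265)}.items():
    g=cv2.cvtColor(im[y0:y1,x0:x1],cv2.COLOR_BGR2GRAY)
    th,m=cv2.threshold(g,0,255,cv2.THRESH_BINARY_INV+cv2.THRESH_OTSU)
    c=max(cv2.findContours(m,cv2.RETR_EXTERNAL,cv2.CHAIN_APPROX_NONE)[0],key=cv2.contourArea)
    r=cv2.minAreaRect(c);bx=cv2.boxPoints(r)+[x0,y0]
    P=np.array([onz(T,*q,.022) for q in bx]);print(n,r,bx.round(1).tolist(),P.round(3).tolist(),"c",P.mean(0).round(4),"len",[round(np.linalg.norm(P[i]-P[i-1]),4) for i in range(4)])
```

```text
FL port top [ 0.5621 -0.1771  0.0613] gap 0.0017 top@z [ 0.5628 -0.1767  0.062 ] side@z [ 0.5608 -0.1764  0.062 ]
FS port top [ 0.4273 -0.1604  0.0492] gap 0.0014 top@z [ 0.4279 -0.16    0.05  ] side@z [ 0.4263 -0.1595  0.05  ]
PEEP top [ 0.6808 -0.1603  0.0449] gap 0.0007 top@z [ 0.6803 -0.1597  0.048 ] side@z [ 0.6776 -0.1562  0.048 ]
trap mid [0.6875 0.0094 0.0547] gap 0.002 top@z [0.6889 0.0099 0.053 ] side@z [0.688  0.0074 0.053 ]
Y junc [0.6678 0.1502 0.0145] gap 0.0016 top@z [0.6675 0.15   0.013 ] side@z [0.6699 0.1494 0.013 ]
straight [0.5495 0.1769 0.0457] gap 0.0004 top@z [0.5496 0.1769 0.046 ] side@z [0.5491 0.177  0.046 ]
elbow [ 0.4602 -0.0142  0.0135] gap 0.0055 top@z [ 0.4628 -0.0132  0.013 ] side@z [ 0.4578 -0.0155  0.013 ]
trap ends [0.69626875 0.04350105 0.053     ] [ 0.68084906 -0.0236681   0.053     ]
Y stem end, br [array([0.69 , 0.162, 0.013]), array([0.644, 0.153, 0.013]), array([0.656, 0.127, 0.013])]
machine top front edge [0.75798643 0.18760497 0.1       ] [ 0.76404419 -0.08964115  0.1       ]
tray3 ((48.36568832397461, 70.45355224609375), (58.3109245300293, 114.50962829589844), 0.6437457203865051) [[403.6, 262.4], [404.9, 147.9], [463.2, 148.5], [461.9, 263.0]] [[0.379, -0.292, 0.022], [0.632, -0.297, 0.022], [0.633, -0.427, 0.022], [0.38, -0.419, 0.022]] c [ 0.5062 -0.3588  0.022 ] len [np.float64(0.1271), np.float64(0.2528), np.float64(0.1302), np.float64(0.2533)]
tray2 ((43.964698791503906, 51.041175842285156), (77.69355773925781, 60.206748962402344), 85.60128784179688) [[71.0, 174.6], [131.0, 170.0], [137.0, 247.5], [76.9, 252.1]] [[0.558, 0.436, 0.022], [0.571, 0.306, 0.022], [0.402, 0.285, 0.022], [0.39, 0.413, 0.022]] c [0.4804 0.36   0.022 ] len [np.float64(0.1697), np.float64(0.1307), np.float64(0.1701), np.float64(0.1286)]
```

Run:
```python
from h import *
import pickle
S=pickle.load(open("s0.pkl","rb"));T,D=S["top"],S["side"]
d=lambda u,v:(130+(u+.5)/2.8-.5,110+(v+.5)/2.8-.5)
for n,a,b in[("t3 far L",(463.2,148.5),d(535,40)),("t3 front",(404.9,147.9),d(471,93)),("t3 near far",(461.9,263),d(760,106)),("t2 far",(131,170),(168,308)),("t2 right",(137,247.5),(254,345)),("t2 left",(71,174.6),(115,375)),
 ("machine top front right",(315,53),d(190,73)),("machine bottom front right",(314,76),d(210,165))]:
    p,e=tri(T,a,D,b);print(n,p.round(3),round(e,4))
print(onz(T,182,76,0),onz(T,314,77,0))
```

```text
t3 far L [ 0.632 -0.431  0.016] 0.006
t3 front [ 0.634 -0.298  0.017] 0.0019
t3 near far [ 0.38  -0.42   0.019] 0.0011
t2 far [0.569 0.305 0.018] 0.0061
t2 right [0.402 0.287 0.014] 0.0012
t2 left [0.557 0.436 0.016] 0.0069
machine top front right [ 0.816 -0.092  0.088] 0.007
machine bottom front right [ 0.805 -0.096 -0.011] 0.001
[0.79419427 0.20628613 0.        ] [ 0.79841767 -0.09546885  0.        ]
```

Run:
```python
from h import *
import pickle
S=pickle.load(open("s0.pkl","rb"))
im=S["top"]["frame"]
a=cv2.resize(im[0:150,160:330],None,fx=4,fy=4,interpolation=cv2.INTER_CUBIC);cv2.imwrite("pics/m.png",np.clip(255*(a/255.)**.6,0,255))
```

```text
[ WARN:0@0.102] global loadsave.cpp:1063 imwrite_ Unsupported depth image for selected encoder is fallbacked to CV_8U.
```

View pics/m.png

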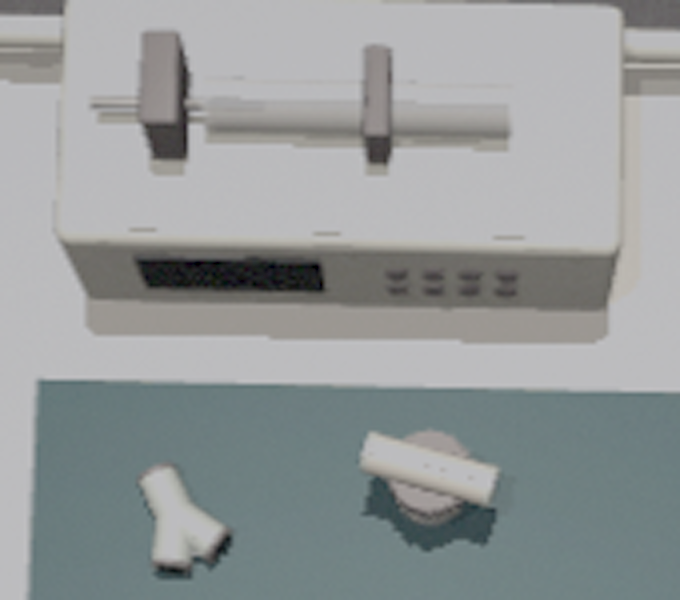

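The machine's front stands at x ≈ 0.80 and is about 90 mm high. A cup grip on the trap would bring the gripper body within about 1 cm of it, so I'll take the trap by the ends of its tube (72 mm, jaws along the tube). The heights agree with the text. Starting with the Y-piece.

```bash
cat >> h.py <<'E'
def state():
    o=get_obs();R=Ro.from_euler("xyz",o["orientation"],degrees=True).as_matrix()
    return np.array(o["tool_pos"]),R,np.degrees(np.arctan2(R[1,2],R[0,2])),o
def plan(legs,step=55):
    """legs: list of (x,y,z,phi,open%)"""
    p,R,ph,o=state();print("at",p.round(4),"phi",round(ph,1),"tilt",round(np.degrees(np.arccos(-R[2,0])),2),"t",round(o["clock"],2),"F",o["force"].round(1),"op",round(o["opening"],4),"j",o["joint_pos"].round(0))
    R=R.copy()
    for x,y,z,f,op in legs:
        q=np.array([x,y,z]);d=(f-ph+180)%360-180
        n=int(max(1,np.ceil(np.linalg.norm(q-p)/(step/1000)),np.ceil(abs(d)/10.)))
        out=[]
        for i in range(n):
            w=(q-p)/n*1000; a=-d/n
            s=R.T@w; out.append([*[int(round(k)) for k in s],round(a,1),op]); R=R@Ro.from_euler("x",a,degrees=True).as_matrix()
        p,ph=q,f;print(f"-> {x,y,z,f}");
        for i in range(0,n,5):print(sum(out[i:i+5],[]))
E
python3 -c "
from h import *
plan([(.680,.1565,.14,-62,100),(.680,.1565,.05,-62,70)])"
```

```text
at [0.3054 0.6015 0.2024] phi -116.9 tilt 0.07 t 0.15 F [-0.1  0.4 -0.2] op 0.0876 j [ 80.  21.   1.  -0. -70. -17.]
-> (0.68, 0.1565, 0.14, -62)
[6, 49, 21, np.float64(-5.0), 100, 6, 47, 25, np.float64(-5.0), 100, 6, 44, 29, np.float64(-5.0), 100, 6, 42, 33, np.float64(-5.0), 100, 6, 39, 36, np.float64(-5.0), 100]
[6, 35, 39, np.float64(-5.0), 100, 6, 32, 42, np.float64(-5.0), 100, 6, 28, 45, np.float64(-5.0), 100, 6, 24, 47, np.float64(-5.0), 100, 6, 20, 49, np.float64(-5.0), 100]
[6, 16, 51, np.float64(-5.0), 100]
-> (0.68, 0.1565, 0.05, -62)
[45, 0, 0, 0.0, 70, 45, 0, 0, 0.0, 70]
```

Call:
arm_command --commands '[6,49,21,-5,100,6,47,25,-5,100,6,44,29,-5,100,6,42,33,-5,100,6,39,36,-5,100]'

```text
clock: 0.78
tool_pos: [0.4791, 0.3959, 0.1701]
orientation: [-25.7, 89.8, -116.5]
force: [0.8, -0.1, -1.4]
opening: 0.0874
```

Call:
arm_command --commands '[6,35,39,-5,100,6,32,42,-5,100,6,28,45,-5,100,6,24,47,-5,100,6,20,49,-5,100]'

```text
clock: 1.4
tool_pos: [0.6588, 0.1913, 0.1386]
orientation: [-62.5, 89.8, -127.4]
force: [1.5, 0.4, -0.4]
opening: 0.0878
```

Call:
arm_command --commands '[6,16,51,-5,80,0,0,0,0,80]'

```text
clock: 1.65
tool_pos: [0.697, 0.1469, 0.1302]
orientation: [-77.7, 89.6, -137.6]
force: [-0.6, 1.1, 0.3]
opening: 0.0737
```

Run:
```python
from h import *
plan([(.680,.1565,.06,-62,80),(.680,.1565,.005,-62,80)],50)
s=snapshot("wrist");cv2.imwrite("pics/w1.png",s["frame"])
for p in((.6675,.15,.013),(.680,.1565,.013),(.69,.162,.013)):print(proj(s,p))
```

```text
at [0.697  0.1469 0.1302] phi -59.9 tilt 0.38 t 1.65 F [-0.6  1.1  0.3] op 0.0737 j [ 28.  27.   1.   0. -64.  93.]
-> (0.68, 0.1565, 0.06, -62)
[35, -5, -8, np.float64(1.1), 80, 35, -5, -8, np.float64(1.1), 80]
-> (0.68, 0.1565, 0.005, -62)
[27, 0, 0, 0.0, 80, 27, 0, 0, 0.0, 80]
(np.float64(260.79930513735746), np.float64(220.87776304819604))
(np.float64(261.1828951814054), np.float64(208.15959457568306))
(np.float64(261.2431931924674), np.float64(197.58983490157888))
```

View pics/w1.png

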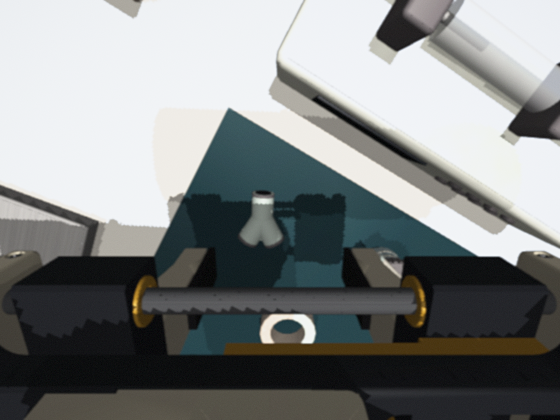

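The wrist view shows the Y upright with its stem at (262,200) and junction at about (262,222). The projections were (261,208) for the grip point and (261,221) for the junction, so they agree. Descending.

Call:
arm_command --commands '[33,-5,-8,1,80,33,-5,-8,1,80,0,0,0,0,80]'

```text
clock: 2.08
tool_pos: [0.6781, 0.1591, 0.0642]
orientation: [-75.9, 89.7, -137.8]
force: [0.4, 0.1, 0.2]
opening: 0.07
```

```bash
python3 -c "
from h import *
plan([(.680,.1565,.005,-62,70)],25)"
```

```text
at [0.6781 0.1591 0.0642] phi -61.9 tilt 0.29 t 2.08 F [0.4 0.1 0.2] op 0.07 j [ 29.  29.  -6.   0. -56.  89.]
-> (0.68, 0.1565, 0.005, -62)
[20, 0, 1, np.float64(0.0), 70, 20, 0, 1, np.float64(0.0), 70, 20, 0, 1, np.float64(0.0), 70]
```

Call:
arm_command --commands '[20,0,1,0,70,20,0,1,0,70,15,0,1,0,70,0,0,0,0,70]'

```text
clock: 2.58
tool_pos: [0.6813, 0.1581, 0.0096]
orientation: [-17.9, 89.9, -79.7]
force: [-1.1, -0.2, -0.0]
opening: 0.0615
```

```bash
python3 -c "
from h import *
plan([(.680,.1565,.005,-62,0)],25)"
```

```text
at [0.6813 0.1581 0.0096] phi -61.8 tilt 0.12 t 2.58 F [-1.1 -0.2 -0. ] op 0.0615 j [ 29.  32.  -8.   0. -50.  89.]
-> (0.68, 0.1565, 0.005, -62)
[5, -2, 1, np.float64(0.2), 0]
```

Call:
arm_command --commands '[4,-1,1,0,60,0,0,0,0,0,0,0,0,0,0,0,0,0,0,0,0,0,0,0,0]'

```text
clock: 3.2
tool_pos: [0.6824, 0.1569, 0.0074]
orientation: [44.5, 89.8, -17.3]
force: [0.7, -0.1, 0.4]
opening: 0.0181
```

Call:
arm_command --commands '[0,0,0,0,0,0,0,0,0,0,-15,0,0,0,0,-35,0,0,0,0,0,0,0,0,0]'

```text
clock: 3.82
tool_pos: [0.6828, 0.1571, 0.0611]
orientation: [48.4, 89.7, -13.3]
force: [1.0, 0.5, 0.2]
opening: 0.0002
```

```bash
python3 -c "
from h import *
plan([(.520,-.36,.13,-91.4,0)])"
```

```text
at [0.6828 0.1571 0.0611] phi -61.7 tilt 0.26 t 3.83 F [1.  0.5 0.2] op 0.0002 j [ 29.  29.  -6.   0. -55.  89.]
-> (0.52, -0.36, 0.13, -91.4)
[-7, -39, 38, np.float64(3.0), 0, -7, -37, 40, np.float64(3.0), 0, -7, -35, 42, np.float64(3.0), 0, -7, -32, 43, np.float64(3.0), 0, -7, -30, 45, np.float64(3.0), 0]
[-7, -28, 47, np.float64(3.0), 0, -7, -25, 48, np.float64(3.0), 0, -7, -23, 49, np.float64(3.0), 0, -7, -20, 50, np.float64(3.0), 0, -7, -18, 51, np.float64(3.0), 0]
```

The jaws closed fully (opening 0), so the grasp missed. I'll raise the arm and look.

Call:
arm_command --commands '[-30,0,0,0,60,-30,0,0,0,100,0,0,0,0,100,0,0,0,0,100]'

```text
clock: 4.32
tool_pos: [0.6818, 0.157, 0.124]
orientation: [55.1, 89.8, -6.7]
force: [0.4, 0.5, 0.5]
opening: 0.0346
```

Run:
```python
from h import *
print(state()[0],state()[2])
s=snapshot("wrist");S=snapshot("side");T=snapshot("top")
import pickle;pickle.dump((s,S,T),open("s1.pkl","wb"))
a=cv2.resize(s["frame"][120:300,170:370],None,fx=2,fy=2,interpolation=3)
b=cv2.resize(S["frame"][170:270,140:250],None,fx=3.6,fy=3.6,interpolation=3)
c=np.zeros((360,800,3),'uint8');c[:,:400]=a;c[:,400:796]=b;cv2.imwrite("pics/y2.png",c)
for p in((.6675,.15,.013),(.680,.1565,.013),(.69,.162,.013)):print(proj(s,p),proj(S,p))
```

```text
[0.68183049 0.15704879 0.12400228] -61.766892929986874
(np.float64(276.7275527541108), np.float64(216.72331631006307)) (np.float64(182.1654576438502), np.float64(235.98346737853274))
(np.float64(276.8880886390031), np.float64(203.55400463681278)) (np.float64(175.43596593858507), np.float64(235.71653698421773))
(np.float64(276.7563809330427), np.float64(192.61930888124297)) (np.float64(169.9571242190178), np.float64(235.58918132190175))
```

View pics/y2.png

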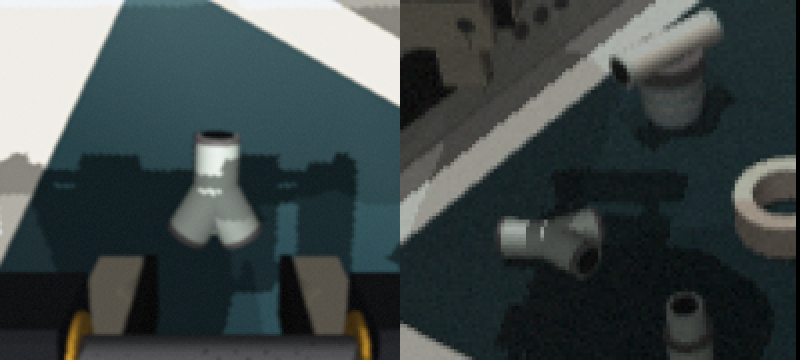

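Wrist crop: the Y has not moved (stem end (216,133), junction about (215,200) in the crop). The jaws were aligned with it but about 5 mm too high, so they slid off over the tube's shoulder. I'll retry with the fingertips just at the mat.

Call:
arm_command --commands '[40,0,0,0,70,40,0,0,0,70,25,0,0,0,70,0,0,0,0,70,0,0,0,0,70]'

```text
clock: 5.1
tool_pos: [0.6817, 0.1563, 0.014]
orientation: [-2.3, 89.8, -64.0]
force: [0.4, 0.1, 0.2]
opening: 0.0611
```

```bash
python3 -c "
from h import *
plan([(.680,.1565,.003,-62,60)],25)"
```

```text
at [0.6817 0.1563 0.014 ] phi -61.7 tilt 0.18 t 5.1 F [0.4 0.1 0.2] op 0.0611 j [ 29.  32.  -8.   0. -50.  89.]
-> (0.68, 0.1565, 0.003, -62)
[11, -1, -1, np.float64(0.3), 60]
```

Call:
arm_command --commands '[8,-1,0,0,60,4,0,0,0,60,0,0,0,0,60]'

```text
clock: 5.48
tool_pos: [0.6822, 0.1564, 0.0039]
orientation: [48.6, 89.7, -13.2]
force: [0.0, 0.2, 0.4]
opening: 0.0528
```

Call:
arm_command --commands '[3,0,0,0,40,0,0,0,0,0,0,0,0,0,0,0,0,0,0,0,0,0,0,0,0]'

```text
clock: 6.1
tool_pos: [0.6827, 0.1567, 0.0016]
orientation: [56.1, 89.6, -5.7]
force: [0.1, -1.0, 0.3]
opening: 0.008
```

Call:
arm_command --commands '[0,0,0,0,0,0,0,0,0,0,0,0,0,0,0,0,0,0,0,0]'

```text
clock: 6.6
tool_pos: [0.6827, 0.1567, 0.0016]
orientation: [56.3, 89.6, -5.5]
force: [-0.1, -0.9, -0.1]
opening: 0.0006
```

Run:
```python
from h import *
s=snapshot("wrist");S=snapshot("side")
a=cv2.resize(s["frame"][120:320,170:390],None,fx=1.8,fy=1.8,interpolation=3)
b=cv2.resize(S["frame"][170:270,140:250],None,fx=3.6,fy=3.6,interpolation=3)
c=np.zeros((360,800,3),'uint8');c[:360,:396]=a;c[:,400:796]=b;cv2.imwrite("pics/y3.png",np.clip(255*(c/255.)**.6,0,255).astype('uint8'))
p=state()[0];print(p,proj(s,p),proj(S,p))
```

```text
[0.68267937 0.15664778 0.00162645] (np.float64(276.8218512624104), np.float64(246.6904722011502)) (np.float64(175.2543415784911), np.float64(239.21627766962783))
```

View pics/y3.png

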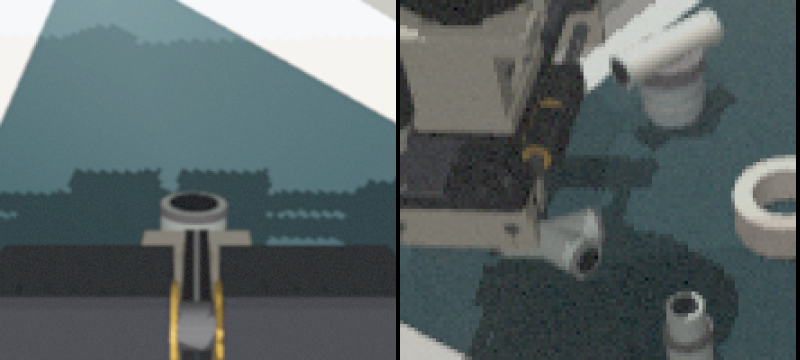

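Run:
```python
from h import *
s=snapshot("wrist");S=snapshot("side");p,R,ph,o=state()
cr=lambda q:(np.round((q[0]-170)*1.8),np.round((q[1]-120)*1.8)); cs=lambda q:(np.round(400+(q[0]-140)*3.6),np.round((q[1]-170)*3.6))
for n,t in {"TCP":(0,0,0),"tip+21z":(0,0,.021),"tip-21z":(0,0,-.021),"tip y+9":(0,.0095,.021),"tip y-9":(0,-.0095,.021),"grasp":(-.019,0,0),"body -z end y+":(-.066,.039,-.0965),"body -z y-":(-.066,-.039,-.0965),"body -z end top":(-.12,.039,-.0965)}.items():
    w=p+R@np.array(t);print(n,w.round(3),"wr",cr(proj(s,w)),"sd",cs(proj(S,w)))
print("stem end at z.013",onz(s,170+193/1.8,120+203/1.8,.013),onz(s,170+193/1.8,120+193/1.8,.024))
print("ledge L,R at z=.0016",onz(s,170+142/1.8,120+237/1.8,.0016),onz(s,170+252/1.8,120+237/1.8,.0016)," at .026",onz(s,170+142/1.8,120+237/1.8,.026),onz(s,170+252/1.8,120+237/1.8,.026),"R",R.round(3).tolist())
```

```text
TCP [0.683 0.157 0.002] wr (np.float64(192.0), np.float64(228.0)) sd (np.float64(527.0), np.float64(249.0))
tip+21z [0.693 0.138 0.002] wr (np.float64(250.0), np.float64(228.0)) sd (np.float64(535.0), np.float64(224.0))
tip-21z [0.673 0.175 0.002] wr (np.float64(135.0), np.float64(228.0)) sd (np.float64(518.0), np.float64(275.0))
tip y+9 [0.701 0.143 0.002] wr (np.float64(250.0), np.float64(204.0)) sd (np.float64(519.0), np.float64(224.0))
tip y-9 [0.684 0.134 0.002] wr (np.float64(249.0), np.float64(251.0)) sd (np.float64(551.0), np.float64(225.0))
grasp [0.683 0.157 0.021] wr (np.float64(192.0), np.float64(252.0)) sd (np.float64(522.0), np.float64(226.0))
body -z end y+ [0.671 0.26  0.068] wr (np.float64(-234.0), np.float64(190.0)) sd (np.float64(386.0), np.float64(288.0))
body -z y- [0.602 0.223 0.067] wr (np.float64(-165.0), np.float64(461.0)) sd (np.float64(540.0), np.float64(293.0))
body -z end top [0.671 0.26  0.122] wr (np.float64(-546.0), np.float64(332.0)) sd (np.float64(361.0), np.float64(209.0))
stem end at z.013 [0.69537428 0.16313305 0.013     ] [0.70213127 0.16673437 0.024     ]
ledge L,R at z=.0016 [0.67076264 0.17126283 0.0016    ] [0.68990877 0.1355606  0.0016    ]  at .026 [0.68194587 0.1743491  0.026     ] [0.69852023 0.14344251 0.026     ] R [[0.006, 0.881, 0.474], [-0.001, 0.474, -0.881], [-1.0, 0.005, 0.003]]
```

The pictures disagree with the reported height. The gripper body and finger ends appear about 25–30 mm higher in both the side and wrist views than the reported TCP puts them, so the jaws closed above the tube. I'll open them and feel for the mat in small steps to settle it.

Call:
arm_command --commands '[0,0,0,0,70,0,0,0,0,70,0,0,0,0,70,0,0,0,0,70,0,0,0,0,70]'

```text
clock: 7.42
tool_pos: [0.6827, 0.1566, 0.0016]
orientation: [56.1, 89.6, -5.6]
force: [0.5, -0.3, -0.2]
opening: 0.0449
```

Call:
arm_command --commands '[5,0,0,0,70,5,0,0,0,70,0,0,0,0,70]'

```text
clock: 7.8
tool_pos: [0.6825, 0.1566, -0.0094]
orientation: [54.6, 89.7, -7.1]
force: [-0.5, 0.7, 0.8]
opening: 0.0612
```

z = −9.4 mm with no contact, so the reported height is indeed low. Continuing gently.

Call:
arm_command --commands '[4,0,0,0,70,3,0,0,0,70,0,0,0,0,70]'

```text
clock: 8.18
tool_pos: [0.6825, 0.1565, -0.0171]
orientation: [52.4, 89.7, -9.3]
force: [0.2, 0.6, -0.3]
opening: 0.0612
```

Call:
arm_command --commands '[3,0,0,0,70,0,0,0,0,70]'

```text
clock: 8.43
tool_pos: [0.6826, 0.1565, -0.0202]
orientation: [53.1, 89.7, -8.7]
force: [0.1, 0.2, -0.0]
opening: 0.0617
```

Call:
arm_command --commands '[3,0,0,0,70,0,0,0,0,70]'

```text
clock: 8.68
tool_pos: [0.6835, 0.1569, -0.0203]
orientation: [58.5, 89.6, -3.2]
force: [0.4, 0.5, 0.2]
opening: 0.0615
```

Call:
arm_command --commands '[0,0,0,0,0,0,0,0,0,0,0,0,0,0,0,0,0,0,0,0,0,0,0,0,0]'

```text
clock: 9.3
tool_pos: [0.6834, 0.1569, -0.0209]
orientation: [57.7, 89.6, -4.0]
force: [0.1, 0.9, 1.8]
opening: 0.0214
```

Call:
arm_command --commands '[0,0,0,0,0,0,0,0,0,0]'

```text
clock: 9.55
tool_pos: [0.6834, 0.1569, -0.0209]
orientation: [57.4, 89.6, -4.3]
force: [-1.2, 0.4, 0.7]
opening: 0.0213
```

The Y is gripped at 21.3 mm, as expected. The true fingertip is therefore about 22 mm above the reported z, so I use reported z = true − 0.0225. Lifting and carrying to tray3's middle compartment.

Call:
arm_command --commands '[-15,0,0,0,0,-40,0,0,0,0,-40,0,0,0,0,0,0,0,0,0]'

```text
clock: 10.05
tool_pos: [0.6831, 0.1567, 0.0795]
orientation: [54.6, 89.5, -7.1]
force: [0.1, -0.7, 0.3]
opening: 0.0212
```

```bash
python3 -c "
from h import *
plan([(.522,-.36,.08,-91.4,0)])"
```

```text
at [0.6831 0.1567 0.0795] phi -61.7 tilt 0.47 t 10.05 F [ 0.1 -0.7  0.3] op 0.0212 j [ 29.  28.  -5.   0. -57.  89.]
-> (0.522, -0.36, 0.08, -91.4)
[0, -39, 38, np.float64(3.0), 0, 0, -37, 40, np.float64(3.0), 0, 0, -35, 42, np.float64(3.0), 0, 0, -32, 43, np.float64(3.0), 0, 0, -30, 45, np.float64(3.0), 0]
[0, -28, 46, np.float64(3.0), 0, 0, -25, 48, np.float64(3.0), 0, 0, -23, 49, np.float64(3.0), 0, 0, -20, 50, np.float64(3.0), 0, 0, -18, 51, np.float64(3.0), 0]
```

Call:
arm_command --commands '[0,-39,38,3,0,0,-37,40,3,0,0,-35,42,3,0,0,-32,43,3,0,0,-30,45,3,0]'

```text
clock: 10.68
tool_pos: [0.5999, -0.1053, 0.0804]
orientation: [77.0, 89.4, 0.2]
force: [0.1, -0.3, 0.4]
opening: 0.0213
```

Call:
arm_command --commands '[0,-28,46,3,0,0,-25,48,3,0,0,-23,49,3,0,0,-10,30,3,0,0,0,0,0,0]'

```text
clock: 11.3
tool_pos: [0.5369, -0.299, 0.0806]
orientation: [90.3, 89.4, 0.8]
force: [0.3, 0.2, -0.4]
opening: 0.0213
```

```bash
python3 -c "
from h import *
plan([(.522,-.36,.03,-91.4,0),(.522,-.36,-.018,-91.4,0)],25)"
```

```text
at [ 0.5369 -0.299   0.0806] phi -89.5 tilt 0.59 t 11.3 F [ 0.3  0.2 -0.4] op 0.0213 j [-11.  21. -17.  -0. -52. 102.]
-> (0.522, -0.36, 0.03, -91.4)
[13, -4, 15, np.float64(0.5), 0, 13, -4, 15, np.float64(0.5), 0, 13, -4, 15, np.float64(0.5), 0, 13, -4, 15, np.float64(0.5), 0]
-> (0.522, -0.36, -0.018, -91.4)
[24, 0, 0, -0.0, 0, 24, 0, 0, -0.0, 0]
```

Call:
arm_command --commands '[10,-7,30,1,0,10,-7,30,1,0,0,0,0,0,0,0,0,0,0,0]'

```text
clock: 11.8
tool_pos: [0.5235, -0.3584, 0.0605]
orientation: [94.5, 89.4, 3.1]
force: [-0.3, 0.0, -0.8]
opening: 0.0216
```

Run:
```python
from h import *
plan([(.522,-.36,-.010,-91.4,0)],25)
s=snapshot("wrist");cv2.imwrite("pics/w4.png",s["frame"])
```

```text
at [ 0.5235 -0.3584  0.0605] phi -91.3 tilt 0.62 t 11.8 F [-0.3  0.  -0.8] op 0.0216 j [-17.  23. -15.  -0. -51. 106.]
-> (0.522, -0.36, -0.01, -91.4)
[23, -1, 1, np.float64(0.0), 0, 23, -1, 1, np.float64(0.0), 0, 23, -1, 1, np.float64(0.0), 0]
```

View pics/w4.png

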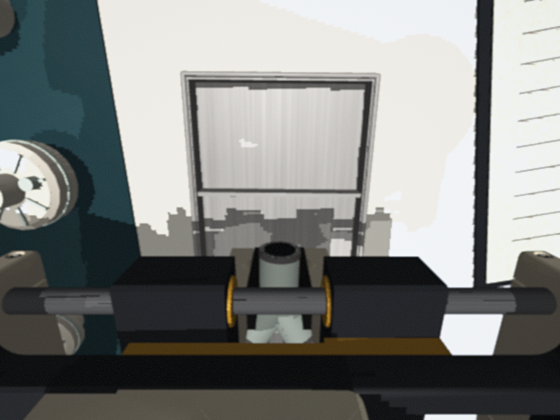

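The wrist view shows the Y level between the fingers at (280,280), with the tray squared to it and the compartments centred at about column 280. Lowering it.

Call:
arm_command --commands '[23,-1,1,0,0,23,-1,1,0,0,18,0,0,0,0,0,0,0,0,0,0,0,0,0,0]'

```text
clock: 12.48
tool_pos: [0.5258, -0.357, -0.0023]
orientation: [87.5, 89.1, -3.4]
force: [0.4, -0.5, -1.0]
opening: 0.0215
```

Call:
arm_command --commands '[8,-3,2,0,0,6,0,0,0,0,0,0,0,0,0]'

```text
clock: 12.85
tool_pos: [0.5237, -0.3594, -0.0158]
orientation: [85.4, 89.0, -5.6]
force: [0.8, -1.1, 0.1]
opening: 0.021
```

Call:
arm_command --commands '[3,0,0,0,0,1,0,0,0,0,0,0,0,0,0]'

```text
clock: 13.22
tool_pos: [0.5239, -0.3597, -0.0197]
orientation: [84.8, 89.0, -6.2]
force: [-0.4, 0.7, 0.1]
opening: 0.0211
```

Call:
arm_command --commands '[0,0,0,0,50,0,0,0,0,50,0,0,0,0,50,-30,0,0,0,50,-40,0,0,0,70]'

```text
clock: 13.85
tool_pos: [0.5204, -0.3586, 0.0484]
orientation: [93.5, 89.4, 2.5]
force: [1.3, -0.7, 0.7]
opening: 0.0492
```

Call:
arm_command --commands '[-25,0,0,0,100,0,0,0,0,100]'

```text
clock: 14.1
tool_pos: [0.5221, -0.3595, 0.0778]
orientation: [84.8, 89.0, -6.2]
force: [0.6, -0.6, 0.6]
opening: 0.0683
```

Run:
```python
from h import *
plan([(.5615,-.1766,.06,-91.4,100)],50)
```

```text
at [ 0.5221 -0.3595  0.0778] phi -91.0 tilt 0.96 t 14.1 F [ 0.6 -0.6  0.6] op 0.0683 j [-17.  22. -15.  -0. -52. 106.]
-> (0.5615, -0.1766, 0.06, -91.4)
[5, 9, -46, np.float64(0.1), 100, 5, 9, -46, np.float64(0.1), 100, 5, 9, -46, np.float64(0.1), 100, 5, 9, -46, np.float64(0.1), 100]
```

Call:
arm_command --commands '[5,9,-46,0,100,5,9,-46,0,100,5,9,-46,0,100,0,8,-30,0,100,0,0,0,0,100]'

```text
clock: 14.72
tool_pos: [0.5593, -0.1877, 0.0591]
orientation: [86.3, 89.2, -4.9]
force: [-0.1, 0.2, -0.3]
opening: 0.0877
```

Run:
```python
from h import *
plan([(.5615,-.1766,.04,-91.4,100),(.5615,-.1766,-.0095,-91.4,100)],25)
s=snapshot("wrist");cv2.imwrite("pics/w5.png",s["frame"])
print(proj(s,(.5615,-.1766,.062)),proj(s,state()[0]+[0,0,.0225]))
```

```text
at [ 0.5593 -0.1877  0.0591] phi -91.1 tilt 0.77 t 14.72 F [-0.1  0.2 -0.3] op 0.0877 j [  0.  20. -21.   0. -48.  88.]
-> (0.5615, -0.1766, 0.04, -91.4)
[19, 2, -11, np.float64(0.3), 100]
-> (0.5615, -0.1766, -0.0095, -91.4)
[25, 0, 0, -0.0, 100, 25, 0, 0, -0.0, 100]
(np.float64(260.33098669753053), np.float64(246.3593828567016)) (np.float64(278.7279902451943), np.float64(263.48381827471167))
```

View pics/w5.png

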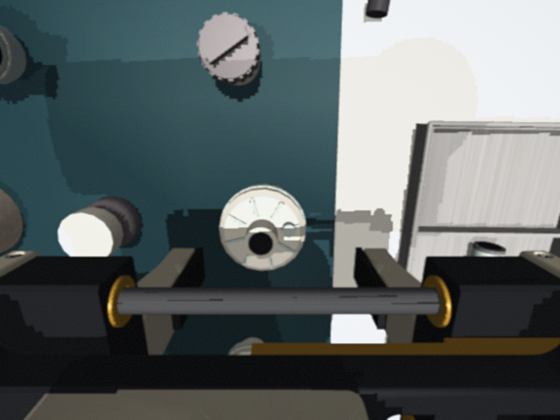

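Port top seen at (260,243), predicted (260,246), so the position is good. Centring and descending.

Call:
arm_command --commands '[8,2,-11,0,100,0,1,0,0,100,25,0,0,0,100,22,0,0,0,100,0,0,0,0,100]'

```text
clock: 15.4
tool_pos: [0.5619, -0.1798, 0.0014]
orientation: [85.4, 89.3, -6.0]
force: [-0.5, 0.3, 0.3]
opening: 0.0872
```

Run:
```python
from h import *
plan([(.5620,-.1766,-.0095,-91.4,100)],25)
```

```text
at [ 0.5619 -0.1798  0.0014] phi -91.4 tilt 0.68 t 15.4 F [-0.5  0.3  0.3] op 0.0872 j [  1.  24. -24.   0. -41.  87.]
-> (0.562, -0.1766, -0.0095, -91.4)
[11, 0, -3, np.float64(0.0), 100]
```

Call:
arm_command --commands '[8,0,-3,0,100,3,0,0,0,60,0,0,0,0,40,0,0,0,0,30,0,0,0,0,30]'

```text
clock: 16.02
tool_pos: [0.5636, -0.1773, -0.0078]
orientation: [85.6, 89.1, -5.8]
force: [0.5, -1.2, -1.2]
opening: 0.061
```

Call:
arm_command --commands '[0,0,0,0,30,0,0,0,0,0,-15,0,0,0,0,-40,0,0,0,0,-40,0,0,0,0]'

```text
clock: 16.65
tool_pos: [0.5599, -0.1771, 0.0884]
orientation: [81.5, 89.5, -9.9]
force: [0.8, 0.3, -0.5]
opening: 0.0612
```

Run:
```python
from h import *
plan([(.423,-.357,.085,-91.4,0)],50)
```

```text
at [ 0.5599 -0.1771  0.0884] phi -91.4 tilt 0.51 t 16.65 F [ 0.8  0.3 -0.5] op 0.0612 j [  2.  18. -20.   0. -52.  87.]
-> (0.423, -0.357, 0.085, -91.4)
[1, -26, 37, np.float64(-0.0), 0, 1, -26, 37, np.float64(-0.0), 0, 1, -26, 37, np.float64(-0.0), 0, 1, -26, 37, np.float64(-0.0), 0, 1, -26, 37, np.float64(-0.0), 0]
```

Call:
arm_command --commands '[0,-26,37,0,0,0,-26,37,0,0,0,-26,37,0,0,0,-24,32,0,0,0,-15,20,0,0]'

```text
clock: 17.27
tool_pos: [0.4412, -0.3412, 0.0978]
orientation: [79.4, 88.6, -11.7]
force: [0.0, -0.2, -0.3]
opening: 0.0607
```

Call:
arm_command --commands '[0,0,0,0,0,0,0,0,0,0]'

```text
clock: 17.52
tool_pos: [0.4406, -0.3424, 0.0996]
orientation: [78.7, 88.5, -12.6]
force: [0.9, 1.0, -1.7]
opening: 0.0614
```

Run:
```python
from h import *
plan([(.423,-.357,.085,-91.4,0),(.423,-.357,.015,-91.4,0)],25)
```

```text
at [ 0.4406 -0.3424  0.0996] phi -91.3 tilt 1.48 t 17.52 F [ 0.9  1.  -1.7] op 0.0614 j [-18.  14. -23.  -0. -51. 107.]
-> (0.423, -0.357, 0.085, -91.4)
[7, -9, 7, np.float64(0.1), 0, 7, -9, 7, np.float64(0.1), 0]
-> (0.423, -0.357, 0.015, -91.4)
[23, -1, 0, -0.0, 0, 23, -1, 0, -0.0, 0, 23, -1, 0, -0.0, 0]
```

Call:
arm_command --commands '[7,-9,7,0,0,20,-10,7,0,0,25,-1,0,0,0,22,0,0,0,0,0,0,0,0,0]'

```text
clock: 18.15
tool_pos: [0.422, -0.3551, 0.0227]
orientation: [79.1, 88.5, -11.9]
force: [-0.2, -0.2, -0.3]
opening: 0.0609
```

Run:
```python
from h import *
plan([(.423,-.357,-.006,-91.4,0)],12)
```

```text
at [ 0.422  -0.3551  0.0227] phi -91.0 tilt 1.49 t 18.15 F [-0.2 -0.2 -0.3] op 0.0609 j [-20.  19. -29.  -0. -41. 109.]
-> (0.423, -0.357, -0.006, -91.4)
[10, 0, 1, np.float64(0.1), 0, 10, 0, 1, np.float64(0.1), 0, 10, 0, 1, np.float64(0.1), 0]
```

Call:
arm_command --commands '[11,0,0,0,0,9,0,-1,0,0,4,0,0,0,0,0,0,0,0,0]'

```text
clock: 18.65
tool_pos: [0.424, -0.3543, -0.0013]
orientation: [77.8, 88.4, -13.1]
force: [-0.5, -0.3, -0.4]
opening: 0.0613
```

Call:
arm_command --commands '[3,0,2,0,0,2,0,0,0,0,1,0,0,0,0,0,0,0,0,0]'

```text
clock: 19.15
tool_pos: [0.4248, -0.3569, -0.0068]
orientation: [77.2, 88.3, -13.7]
force: [-0.1, 0.6, -0.4]
opening: 0.061
```

Call:
arm_command --commands '[1,0,0,0,0,0,0,0,0,78,0,0,0,0,78,-15,0,0,0,78,-45,0,0,0,78]'

```text
clock: 19.77
tool_pos: [0.4213, -0.3556, 0.0521]
orientation: [79.0, 88.6, -11.9]
force: [1.8, -1.1, 0.2]
opening: 0.0682
```

Call:
arm_command --commands '[-45,0,0,0,100,0,0,0,0,100]'

```text
clock: 20.02
tool_pos: [0.4222, -0.3566, 0.1039]
orientation: [75.2, 88.2, -15.7]
force: [-0.5, -0.5, -0.4]
opening: 0.0829
```

Run:
```python
from h import *
plan([(.427,-.160,.085,-91.4,100)],50)
s=snapshot("top");cv2.imwrite("pics/t6.png",cv2.resize(s["frame"][90:320,160:480],None,fx=2.4,fy=2.4,interpolation=3))
```

```text
at [ 0.4222 -0.3566  0.1039] phi -90.9 tilt 1.79 t 20.02 F [-0.5 -0.5 -0.4] op 0.0829 j [-20.  13. -24.  -0. -51. 109.]
-> (0.427, -0.16, 0.085, -91.4)
[4, 0, -49, np.float64(0.1), 100, 4, 0, -49, np.float64(0.1), 100, 4, 0, -49, np.float64(0.1), 100, 4, 0, -49, np.float64(0.1), 100]
```

View pics/t6.png

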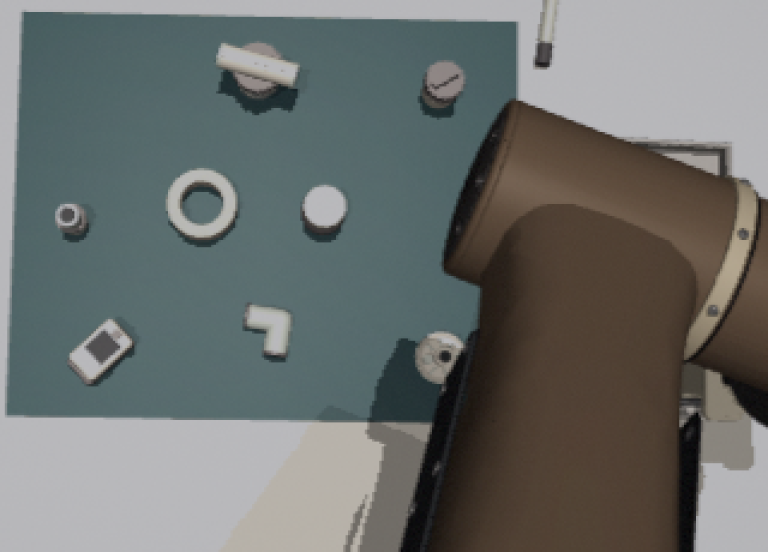

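The top view is mostly hidden by the arm; the remaining stock has not moved, and the elbow and straight connector are in place. Next is the trap, jaws along its tube (φ = −103°).

Run:
```python
from h import *
plan([(.686,.0095,.085,-103,100)],50)
```

```text
at [ 0.4212 -0.356   0.102 ] phi -90.9 tilt 1.64 t 20.07 F [-0.5  0.2 -1.2] op 0.0853 j [-20.  13. -24.  -0. -51. 109.]
-> (0.686, 0.0095, 0.085, -103)
[2, 26, -37, np.float64(1.2), 100, 2, 25, -37, np.float64(1.2), 100, 2, 24, -38, np.float64(1.2), 100, 2, 23, -39, np.float64(1.2), 100, 2, 23, -39, np.float64(1.2), 100]
[2, 22, -39, np.float64(1.2), 100, 2, 21, -40, np.float64(1.2), 100, 2, 20, -40, np.float64(1.2), 100, 2, 19, -41, np.float64(1.2), 100, 2, 18, -41, np.float64(1.2), 100]
```

Call:
arm_command --commands '[2,26,-37,1.2,100,2,25,-37,1.2,100,2,24,-38,1.2,100,2,23,-39,1.2,100,2,23,-39,1.2,100]'

```text
clock: 20.7
tool_pos: [0.5531, -0.1703, 0.0926]
orientation: [82.4, 88.6, -15.0]
force: [0.6, -0.3, 0.5]
opening: 0.0875
```

Call:
arm_command --commands '[2,22,-39,1.2,100,2,21,-40,1.2,100,2,20,-40,1.2,100,0,12,-25,1.2,100,0,0,0,0,100]'

```text
clock: 21.32
tool_pos: [0.6509, -0.0328, 0.0833]
orientation: [77.5, 89.0, -24.7]
force: [-1.1, 0.7, 0.5]
opening: 0.088
```

Run:
```python
from h import *
plan([(.688,.0095,.07,-103,100)],50)
```

```text
at [ 0.6509 -0.0328  0.0833] phi -102.2 tilt 1.01 t 21.32 F [-1.1  0.7  0.5] op 0.088 j [ 15.  23. -12.   1. -54.  63.]
-> (0.688, 0.0095, 0.07, -103)
[7, 14, -25, np.float64(0.4), 100, 7, 13, -25, np.float64(0.4), 100]
```

Call:
arm_command --commands '[7,14,-25,0.4,100,5,13,-25,0.4,100,0,0,0,0,100,0,0,0,0,100]'

```text
clock: 21.82
tool_pos: [0.6853, 0.0085, 0.0687]
orientation: [62.5, 89.3, -40.6]
force: [0.1, -0.4, -0.5]
opening: 0.088
```

Run:
```python
from h import *
plan([(.688,.0095,.011,-103,100)],25)
s=snapshot("wrist");cv2.imwrite("pics/w7.png",s["frame"])
a,b=(.6963,.0435,.053),(.6808,-.0237,.053)
print(proj(s,a),proj(s,b),proj(s,state()[0]+[0,0,.0225]))
```

```text
at [0.6853 0.0085 0.0687] phi -103.1 tilt 0.74 t 21.82 F [ 0.1 -0.4 -0.5] op 0.088 j [ 17.  27.  -8.   1. -54.  59.]
-> (0.688, 0.0095, 0.011, -103)
[19, 1, -1, np.float64(-0.0), 100, 19, 1, -1, np.float64(-0.0), 100, 19, 1, -1, np.float64(-0.0), 100]
(np.float64(226.07631930534401), np.float64(235.04891341911363)) (np.float64(323.58655403200834), np.float64(234.6870530286477)) (np.float64(278.10327477938796), np.float64(263.1997204270065))
```

View pics/w7.png

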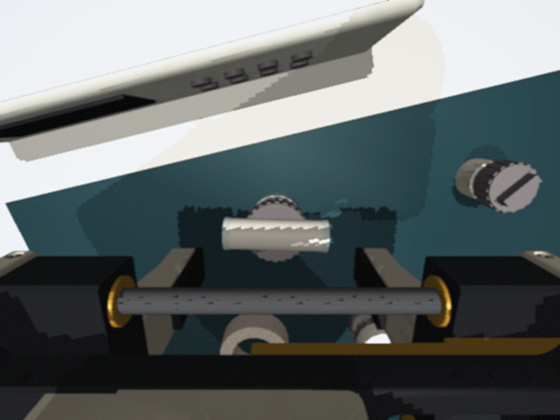

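The tube lies level at row 233–235, from column 222 to 330, centred at 276 against the jaw centre at 278. It matches the prediction. Going down.

Call:
arm_command --commands '[19,1,-1,0,100,19,1,-1,0,100,14,0,0,0,100,0,0,0,0,100]'

```text
clock: 22.38
tool_pos: [0.6864, 0.0076, 0.0127]
orientation: [56.1, 89.3, -47.2]
force: [0.4, 0.2, 1.3]
opening: 0.0875
```

Run:
```python
from h import *
plan([(.688,.0095,.011,-103,100)],25)
```

```text
at [0.6864 0.0076 0.0127] phi -103.2 tilt 0.67 t 22.38 F [0.4 0.2 1.3] op 0.0875 j [ 17.  30. -11.   1. -49.  59.]
-> (0.688, 0.0095, 0.011, -103)
[2, 1, -2, np.float64(-0.2), 100]
```

Call:
arm_command --commands '[2,2,-2,0,90,0,0,0,0,60,0,0,0,0,30,0,0,0,0,0,0,0,0,0,0]'

```text
clock: 23.0
tool_pos: [0.6901, 0.0095, 0.012]
orientation: [64.3, 89.3, -38.9]
force: [-0.2, -1.4, -1.1]
opening: 0.0719
```

Call:
arm_command --commands '[-15,0,0,0,0,-40,0,0,0,0,-40,0,0,0,0,0,0,0,0,0]'

```text
clock: 23.5
tool_pos: [0.6896, 0.0102, 0.1133]
orientation: [67.3, 89.2, -35.9]
force: [0.5, 0.2, -1.0]
opening: 0.0717
```

Run:
```python
from h import *
plan([(.589,-.361,.11,-91.4,0)],45)
```

```text
at [0.6896 0.0102 0.1133] phi -103.2 tilt 0.84 t 23.5 F [ 0.5  0.2 -1. ] op 0.0717 j [ 17.  25.  -5.   1. -60.  59.]
-> (0.589, -0.361, 0.11, -91.4)
[1, -1, 43, np.float64(-1.3), 0, 1, -2, 43, np.float64(-1.3), 0, 1, -3, 43, np.float64(-1.3), 0, 1, -4, 42, np.float64(-1.3), 0, 1, -5, 42, np.float64(-1.3), 0]
[1, -6, 42, np.float64(-1.3), 0, 1, -7, 42, np.float64(-1.3), 0, 1, -8, 42, np.float64(-1.3), 0, 1, -9, 42, np.float64(-1.3), 0]
```

Call:
arm_command --commands '[1,-1,43,-1.3,0,1,-2,43,-1.3,0,1,-3,43,-1.3,0,1,-4,42,-1.3,0,1,-5,42,-1.3,0]'

```text
clock: 24.12
tool_pos: [0.6354, -0.1989, 0.1116]
orientation: [69.1, 89.1, -27.0]
force: [0.7, -0.7, -1.2]
opening: 0.0719
```

Call:
arm_command --commands '[1,-6,42,-1.3,0,1,-7,42,-1.3,0,1,-8,32,-1.3,0,0,-5,22,-1.3,0,0,0,0,0,0]'

```text
clock: 24.75
tool_pos: [0.5946, -0.3416, 0.1095]
orientation: [63.6, 89.1, -27.4]
force: [-0.4, 0.3, -0.6]
opening: 0.0721
```

Run:
```python
from h import *
plan([(.589,-.361,.08,-91.4,0),(.589,-.361,.03,-91.4,0)],25)
```

```text
at [ 0.5946 -0.3416  0.1095] phi -91.0 tilt 0.87 t 24.75 F [-0.4  0.3 -0.6] op 0.0721 j [-14.  25.  -6.   0. -59. 102.]
-> (0.589, -0.361, 0.08, -91.4)
[15, -3, 10, np.float64(0.2), 0, 15, -3, 10, np.float64(0.2), 0]
-> (0.589, -0.361, 0.03, -91.4)
[25, 0, 0, -0.0, 0, 25, 0, 0, -0.0, 0]
```

Call:
arm_command --commands '[12,-3,10,0,0,15,-3,9,0,0,25,0,0,0,0,22,0,0,0,0,0,0,0,0,0]'

```text
clock: 25.38
tool_pos: [0.5877, -0.3603, 0.0294]
orientation: [64.2, 89.3, -26.7]
force: [0.9, 0.3, 0.5]
opening: 0.0714
```

Run:
```python
from h import *
plan([(.589,-.361,.014,-91.4,0)],10)
s=snapshot("top");cv2.imwrite("pics/t8.png",s["frame"])
s=snapshot("side");cv2.imwrite("pics/s8.png",cv2.resize(s["frame"][90:230,250:450],None,fx=3.5,fy=3.5,interpolation=3))
```

```text
at [ 0.5877 -0.3603  0.0294] phi -91.0 tilt 0.69 t 25.38 F [0.9 0.3 0.5] op 0.0714 j [-15.  30.  -9.   0. -50. 104.]
-> (0.589, -0.361, 0.014, -91.4)
[8, 1, 0, np.float64(0.2), 0, 8, 1, 0, np.float64(0.2), 0]
```

View pics/s8.png

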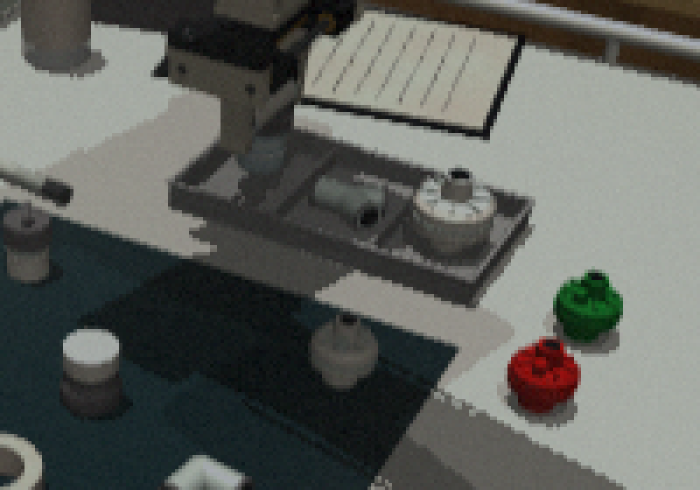

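The side crop shows the large filter upright in the near compartment (455,215), the Y flat in the middle one (350,200), and the trap hanging upright over the far one (262,160). Lowering the trap.

Call:
arm_command --commands '[8,1,0,0,0,5,0,0,0,0,2,0,0,0,0,0,0,0,0,0]'

```text
clock: 25.98
tool_pos: [0.5923, -0.3614, 0.0184]
orientation: [66.1, 88.9, -24.8]
force: [0.7, 0.5, -1.7]
opening: 0.0717
```

Call:
arm_command --commands '[3,-2,0,0,0,2,-1,0,0,0,0,0,0,0,0]'

```text
clock: 26.35
tool_pos: [0.5893, -0.3614, 0.0134]
orientation: [66.2, 88.8, -24.7]
force: [-0.3, 0.2, -1.2]
opening: 0.0716
```

Call:
arm_command --commands '[1,0,0,0,0,0,0,0,0,92,0,0,0,0,92,0,0,0,0,92,-30,0,0,0,92]'

```text
clock: 26.98
tool_pos: [0.5873, -0.3606, 0.0405]
orientation: [65.0, 89.1, -25.9]
force: [-0.1, 0.5, 0.8]
opening: 0.0803
```

Call:
arm_command --commands '[-50,0,0,0,92,-20,0,0,0,100,0,0,0,0,100]'

```text
clock: 27.35
tool_pos: [0.5874, -0.3607, 0.1148]
orientation: [65.3, 88.9, -25.6]
force: [0.2, 0.1, -0.1]
opening: 0.0871
```

Run:
```python
from h import *
plan([(.4275,-.1600,.06,-87,100)],45)
```

```text
at [ 0.5874 -0.3607  0.1148] phi -90.9 tilt 1.13 t 27.35 F [ 0.2  0.1 -0.1] op 0.0871 j [-15.  25.  -5.   0. -59. 104.]
-> (0.4275, -0.16, 0.06, -87)
[8, -27, -33, np.float64(-0.6), 100, 8, -27, -33, np.float64(-0.6), 100, 8, -27, -34, np.float64(-0.6), 100, 8, -26, -34, np.float64(-0.6), 100, 8, -26, -34, np.float64(-0.6), 100]
[8, -25, -35, np.float64(-0.6), 100]
```

Call:
arm_command --commands '[2,-27,-33,-0.6,100,4,-27,-33,-0.6,100,6,-27,-34,-0.6,100,8,-26,-34,-0.6,100,8,-15,-24,-0.6,100]'

```text
clock: 27.98
tool_pos: [0.4595, -0.2, 0.0765]
orientation: [58.1, 89.2, -29.9]
force: [1.2, 1.0, 0.6]
opening: 0.0876
```

Call:
arm_command --commands '[0,0,0,0,80,0,0,0,0,80]'

```text
clock: 28.22
tool_pos: [0.4576, -0.1988, 0.0749]
orientation: [53.1, 89.3, -34.8]
force: [0.5, -1.0, -0.3]
opening: 0.0735
```

Run:
```python
from h import *
plan([(.4275,-.1600,.05,-87,80),(.4275,-.1600,-.0155,-87,80)],25)
```

```text
at [ 0.4576 -0.1988  0.0749] phi -87.9 tilt 0.68 t 28.23 F [ 0.5 -1.  -0.3] op 0.0735 j [ -1.  11. -32.   1. -47.  92.]
-> (0.4275, -0.16, 0.05, -87)
[8, -10, -13, np.float64(-0.3), 80, 8, -10, -13, np.float64(-0.3), 80, 8, -9, -13, np.float64(-0.3), 80]
-> (0.4275, -0.16, -0.0155, -87)
[22, 0, 0, 0.0, 80, 22, 0, 0, 0.0, 80, 22, 0, 0, 0.0, 80]
```

Call:
arm_command --commands '[6,-13,-17,0,80,6,-12,-16,0,80,6,-5,-7,0,80,0,0,0,0,80]'

```text
clock: 28.72
tool_pos: [0.4281, -0.1612, 0.055]
orientation: [51.3, 89.3, -36.8]
force: [-0.5, -0.2, 0.6]
opening: 0.0702
```

Run:
```python
from h import *
plan([(.4275,-.1600,-.0155,-87,80)],25)
s=snapshot("wrist");print(proj(s,(.4275,-.16,.05)))
f=s["frame"];g=cv2.cvtColor(f,cv2.COLOR_BGR2GRAY)
cv2.imwrite("pics/w9.png",f)
```

```text
at [ 0.4281 -0.1612  0.055 ] phi -88.0 tilt 0.7 t 28.73 F [-0.5 -0.2  0.6] op 0.0702 j [  5.   9. -38.   1. -43.  87.]
-> (0.4275, -0.16, -0.0155, -87)
[24, 0, -1, np.float64(-0.3), 80, 24, 0, -1, np.float64(-0.3), 80, 24, 0, -1, np.float64(-0.3), 80]
(np.float64(275.5666606785638), np.float64(245.11530820939365))
```

View pics/w9.png

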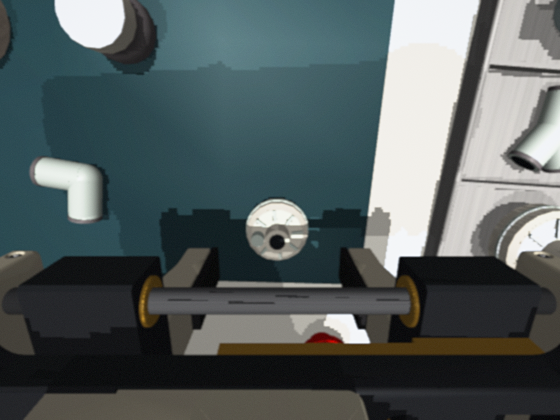

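The white small filter is centred at (277,230), port (277,242), predicted (276,245). The red look-alike (325,340) is well behind the gripper. Going down.

Call:
arm_command --commands '[24,0,-1,0,80,22,0,-1,0,80,15,0,0,0,80,0,0,0,0,80]'

```text
clock: 29.28
tool_pos: [0.4337, -0.1617, -0.0062]
orientation: [58.8, 89.1, -29.2]
force: [0.9, -0.4, 0.2]
opening: 0.0701
```

Run:
```python
from h import *
plan([(.4275,-.1600,-.0155,-88,80)],25)
```

```text
at [ 0.4337 -0.1617 -0.0062] phi -88.1 tilt 0.95 t 29.27 F [ 0.9 -0.4  0.2] op 0.0701 j [  5.  15. -42.   1. -33.  87.]
-> (0.4275, -0.16, -0.0155, -88)
[9, -6, -2, np.float64(-0.1), 80]
```

Call:
arm_command --commands '[7,-6,-2,0,80,2,-1,0,0,80,0,0,0,0,40,0,0,0,0,20,0,0,0,0,0]'

```text
clock: 29.9
tool_pos: [0.4284, -0.1602, -0.0139]
orientation: [63.9, 88.9, -24.2]
force: [-0.9, 0.2, 0.3]
opening: 0.0453
```

Call:
arm_command --commands '[0,0,0,0,0,0,0,0,0,0]'

```text
clock: 30.15
tool_pos: [0.4286, -0.1602, -0.0137]
orientation: [64.6, 88.8, -23.5]
force: [0.3, -0.0, -0.1]
opening: 0.044
```

Call:
arm_command --commands '[-15,0,0,0,0,-40,0,0,0,0,-40,0,0,0,0,0,0,0,0,0]'

```text
clock: 30.65
tool_pos: [0.4262, -0.1594, 0.0834]
orientation: [60.8, 89.0, -27.3]
force: [0.3, -0.3, -1.4]
opening: 0.0442
```

Run:
```python
from h import *
plan([(.4392,.355,.085,-83,0)],45)
```

```text
at [ 0.4262 -0.1594  0.0834] phi -88.1 tilt 1.04 t 30.65 F [ 0.3 -0.3 -1.4] op 0.0442 j [  5.   6. -37.   1. -46.  86.]
-> (0.4392, 0.355, 0.085, -83)
[0, 3, -43, np.float64(-0.4), 0, 0, 3, -43, np.float64(-0.4), 0, 0, 3, -43, np.float64(-0.4), 0, 0, 3, -43, np.float64(-0.4), 0, 0, 4, -43, np.float64(-0.4), 0]
[0, 4, -43, np.float64(-0.4), 0, 0, 4, -43, np.float64(-0.4), 0, 0, 5, -43, np.float64(-0.4), 0, 0, 5, -43, np.float64(-0.4), 0, 0, 5, -43, np.float64(-0.4), 0]
[0, 6, -43, np.float64(-0.4), 0, 0, 6, -42, np.float64(-0.4), 0]
```

Call:
arm_command --commands '[0,3,-43,-0.4,0,0,3,-43,-0.4,0,0,3,-43,-0.4,0,0,3,-43,-0.4,0,0,4,-43,-0.4,0]'

```text
clock: 31.28
tool_pos: [0.4304, 0.0592, 0.0788]
orientation: [53.1, 89.1, -33.3]
force: [2.0, 0.4, -0.1]
opening: 0.0439
```

Call:
arm_command --commands '[0,4,-43,-0.4,0,0,4,-43,-0.4,0,0,5,-43,-0.4,0,0,5,-43,-0.4,0,0,5,-43,-0.4,0]'

```text
clock: 31.9
tool_pos: [0.4335, 0.2811, 0.072]
orientation: [29.1, 89.1, -55.2]
force: [1.1, 0.2, -1.2]
opening: 0.0441
```

Call:
arm_command --commands '[0,6,-25,-0.4,0,0,0,0,0,0]'

```text
clock: 32.15
tool_pos: [0.4364, 0.3092, 0.0696]
orientation: [20.1, 89.0, -63.7]
force: [-0.4, 0.3, -1.3]
opening: 0.0437
```

Run:
```python
from h import *
plan([(.4392,.355,.07,-83,0),(.4392,.355,.01,-83,0)],25)
```

```text
at [0.4364 0.3092 0.0696] phi -83.8 tilt 0.95 t 32.15 F [-0.4  0.3 -1.3] op 0.0437 j [ 57.  15. -27.   1. -48.  39.]
-> (0.4392, 0.355, 0.07, -83)
[-1, 4, -23, np.float64(-0.4), 0, -1, 4, -23, np.float64(-0.4), 0]
-> (0.4392, 0.355, 0.01, -83)
[20, 0, 0, 0.0, 0, 20, 0, 0, 0.0, 0, 20, 0, 0, 0.0, 0]
```

Call:
arm_command --commands '[-1,4,-23,-0.4,0,-1,4,-22,-0.4,0,20,0,0,0,0,20,0,0,0,0,0,0,0,0,0]'

```text
clock: 32.78
tool_pos: [0.4401, 0.3564, 0.0294]
orientation: [16.1, 89.0, -66.9]
force: [-0.1, -0.1, 0.4]
opening: 0.0438
```

Run:
```python
from h import *
plan([(.4392,.355,-.012,-83,0)],11)
```

```text
at [0.4401 0.3564 0.0294] phi -83.0 tilt 0.96 t 32.77 F [-0.1 -0.1  0.4] op 0.0438 j [ 59.  21. -26.   1. -44.  37.]
-> (0.4392, 0.355, -0.012, -83)
[10, 0, 0, np.float64(0.0), 0, 10, 0, 0, np.float64(0.0), 0, 10, 0, 0, np.float64(0.0), 0, 10, 0, 0, np.float64(0.0), 0]
```

Call:
arm_command --commands '[15,0,1,0,0,12,0,0,0,0,7,0,0,0,0,0,0,0,0,0]'

```text
clock: 33.28
tool_pos: [0.4412, 0.3556, -0.0055]
orientation: [20.9, 89.1, -62.1]
force: [0.2, -0.2, -0.3]
opening: 0.044
```

Call:
arm_command --commands '[4,-1,0,0,0,2,0,0,0,0,0,0,0,0,0]'

```text
clock: 33.65
tool_pos: [0.4406, 0.3559, -0.0112]
orientation: [25.3, 89.1, -57.7]
force: [-0.8, -0.0, -0.2]
opening: 0.044
```

Call:
arm_command --commands '[2,0,0,0,0,0,0,0,0,0,0,0,0,0,65,0,0,0,0,65,0,0,0,0,65]'

```text
clock: 34.28
tool_pos: [0.4409, 0.3563, -0.0127]
orientation: [30.2, 89.1, -52.7]
force: [0.2, 0.5, 0.1]
opening: 0.0564
```

Call:
arm_command --commands '[-20,0,0,0,65,-45,0,0,0,65,-35,0,0,0,80,0,0,0,0,80]'

```text
clock: 34.78
tool_pos: [0.4397, 0.3571, 0.0894]
orientation: [23.1, 89.1, -59.9]
force: [-0.1, 0.5, -0.1]
opening: 0.0686
```

Run:
```python
from h import *
plan([(.680,-.159,.07,-87,80)],48)
```

```text
at [0.4397 0.3571 0.0894] phi -83.0 tilt 0.93 t 34.77 F [-0.1  0.5 -0.1] op 0.0686 j [ 59.  16. -22.   1. -52.  37.]
-> (0.68, -0.159, 0.07, -87)
[2, 15, 45, np.float64(0.3), 80, 2, 15, 45, np.float64(0.3), 80, 2, 15, 45, np.float64(0.3), 80, 2, 15, 45, np.float64(0.3), 80, 2, 16, 45, np.float64(0.3), 80]
[2, 16, 45, np.float64(0.3), 80, 2, 16, 45, np.float64(0.3), 80, 2, 16, 44, np.float64(0.3), 80, 2, 17, 44, np.float64(0.3), 80, 2, 17, 44, np.float64(0.3), 80]
[2, 17, 44, np.float64(0.3), 80, 2, 17, 44, np.float64(0.3), 80]
```

Call:
arm_command --commands '[2,15,45,0.3,80,2,15,45,0.3,80,2,15,45,0.3,80,2,15,45,0.3,80,2,16,45,0.3,80]'

```text
clock: 35.4
tool_pos: [0.5411, 0.1384, 0.08]
orientation: [17.1, 89.1, -67.1]
force: [0.4, 1.4, 0.3]
opening: 0.0702
```

Call:
arm_command --commands '[2,16,45,0.3,80,2,16,45,0.3,80,2,16,44,0.3,80,2,17,44,0.3,80,2,17,44,0.3,80]'

```text
clock: 36.02
tool_pos: [0.643, -0.0835, 0.0684]
orientation: [-3.4, 89.1, -89.2]
force: [1.0, 1.1, -0.2]
opening: 0.0698
```

Call:
arm_command --commands '[0,10,28,0.3,80,0,0,0,0,80]'

```text
clock: 36.28
tool_pos: [0.6546, -0.115, 0.0654]
orientation: [-17.2, 89.1, -103.5]
force: [0.3, 0.4, -0.8]
opening: 0.0704
```

Run:
```python
from h import *
plan([(.679,-.159,.06,-87,80)],30)
```

```text
at [ 0.6546 -0.115   0.0654] phi -86.3 tilt 0.93 t 36.27 F [ 0.3  0.4 -0.8] op 0.0704 j [  7.  26. -11.   1. -54.  86.]
-> (0.679, -0.159, 0.06, -87)
[3, 11, 23, np.float64(0.3), 80, 3, 11, 23, np.float64(0.3), 80]
```

Call:
arm_command --commands '[3,11,22,0.3,80,3,11,20,0.3,80,0,0,0,0,80,0,0,0,0,80]'

```text
clock: 36.78
tool_pos: [0.678, -0.1555, 0.0568]
orientation: [-31.0, 89.0, -117.9]
force: [0.3, 0.3, -0.6]
opening: 0.0702
```

Run:
```python
from h import *
plan([(.679,-.159,-.0135,-87,80)],25)
s=snapshot("wrist");print(proj(s,(.679,-.159,.048)),proj(s,(.679,-.159,.002)))
cv2.imwrite("pics/w10.png",s["frame"])
```

```text
at [ 0.678  -0.1555  0.0568] phi -86.9 tilt 0.97 t 36.77 F [ 0.3  0.3 -0.6] op 0.0702 j [  4.  29.  -7.   1. -55.  89.]
-> (0.679, -0.159, -0.0135, -87)
[23, 0, 1, np.float64(0.0), 80, 23, 0, 1, np.float64(0.0), 80, 23, 0, 1, np.float64(0.0), 80]
(np.float64(282.44987353818857), np.float64(240.8929850612422)) (np.float64(281.01753437670385), np.float64(218.64855249833448))
```

View pics/w10.png

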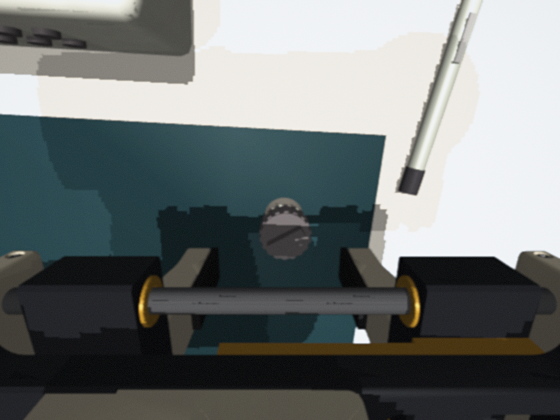

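The cap is seen at (285,236) against a predicted (282,241), so I shift the target to (0.681, −0.160). Descending.

Call:
arm_command --commands '[23,2,2,0,80,22,1,2,0,80,16,0,0,0,80,0,0,0,0,80]'

```text
clock: 37.33
tool_pos: [0.6813, -0.1577, -0.0041]
orientation: [-23.6, 89.1, -110.4]
force: [-0.0, 0.6, 0.9]
opening: 0.0702
```

Run:
```python
from h import *
plan([(.681,-.160,-.0135,-87,80)],25)
```

```text
at [ 0.6813 -0.1577 -0.0041] phi -86.7 tilt 0.91 t 37.33 F [-0.   0.6  0.9] op 0.0702 j [  3.  33.  -9.   1. -48.  89.]
-> (0.681, -0.16, -0.0135, -87)
[9, 0, 2, np.float64(0.3), 80]
```

Call:
arm_command --commands '[7,0,2,0,70,2,0,0,0,50,0,0,0,0,20,0,0,0,0,0,0,0,0,0,0]'

```text
clock: 37.95
tool_pos: [0.683, -0.1596, -0.0109]
orientation: [-9.9, 89.1, -96.6]
force: [-0.3, 0.0, -0.7]
opening: 0.0332
```

Call:
arm_command --commands '[0,0,0,0,0,0,0,0,0,0]'

```text
clock: 38.2
tool_pos: [0.683, -0.1596, -0.0108]
orientation: [-9.3, 89.1, -96.0]
force: [0.7, -0.0, -0.5]
opening: 0.0333
```

Call:
arm_command --commands '[-15,0,0,0,0,-40,0,0,0,0,-40,0,0,0,0,0,0,0,0,0]'

```text
clock: 38.7
tool_pos: [0.6836, -0.1584, 0.09]
orientation: [-5.8, 89.1, -92.5]
force: [1.0, 0.1, 0.3]
opening: 0.033
```

Run:
```python
from h import *
plan([(.5216,.365,.085,-83,0)],45)
```

```text
at [ 0.6836 -0.1584  0.09  ] phi -86.7 tilt 0.9 t 38.7 F [1.  0.1 0.3] op 0.033 j [  3.  28.  -4.   1. -58.  89.]
-> (0.5216, 0.365, 0.085, -83)
[0, -10, -41, np.float64(-0.3), 0, 0, -10, -41, np.float64(-0.3), 0, 0, -10, -41, np.float64(-0.3), 0, 0, -10, -41, np.float64(-0.3), 0, 0, -9, -41, np.float64(-0.3), 0]
[0, -9, -41, np.float64(-0.3), 0, 0, -9, -41, np.float64(-0.3), 0, 0, -9, -41, np.float64(-0.3), 0, 0, -8, -41, np.float64(-0.3), 0, 0, -8, -41, np.float64(-0.3), 0]
[0, -8, -41, np.float64(-0.3), 0, 0, -8, -41, np.float64(-0.3), 0, 0, -8, -41, np.float64(-0.3), 0]
```

Call:
arm_command --commands '[0,-10,-41,-0.3,0,0,-10,-41,-0.3,0,0,-10,-41,-0.3,0,0,-10,-41,-0.3,0,0,-9,-41,-0.3,0]'

```text
clock: 39.33
tool_pos: [0.6193, 0.0453, 0.0885]
orientation: [-0.7, 89.1, -86.2]
force: [1.7, 1.3, -0.7]
opening: 0.0331
```

Call:
arm_command --commands '[0,-9,-41,-0.3,0,0,-9,-41,-0.3,0,0,-9,-41,-0.3,0,0,-8,-41,-0.3,0,0,-8,-41,-0.3,0]'

```text
clock: 39.95
tool_pos: [0.5545, 0.2518, 0.0865]
orientation: [-1.5, 89.1, -85.4]
force: [1.0, -0.3, -0.3]
opening: 0.0334
```

Call:
arm_command --commands '[0,-8,-41,-0.3,0,0,-8,-25,-0.3,0,0,0,0,0,0]'

```text
clock: 40.33
tool_pos: [0.5291, 0.3203, 0.0859]
orientation: [-1.9, 89.2, -85.0]
force: [-0.4, -0.8, -0.4]
opening: 0.0332
```

Run:
```python
from h import *
plan([(.5216,.365,.07,-83,0),(.5216,.365,.02,-83,0)],25)
```

```text
at [0.5291 0.3203 0.0859] phi -83.1 tilt 0.84 t 40.33 F [-0.4 -0.8 -0.4] op 0.0332 j [ 50.  21. -15.   1. -54.  47.]
-> (0.5216, 0.365, 0.07, -83)
[8, -1, -23, np.float64(-0.0), 0, 8, -1, -23, np.float64(-0.0), 0]
-> (0.5216, 0.365, 0.02, -83)
[25, 0, 0, 0.0, 0, 25, 0, 0, 0.0, 0]
```

Call:
arm_command --commands '[6,-1,-23,0,0,8,-1,-22,0,0,25,0,0,0,0,25,0,0,0,0,0,0,0,0,0]'

```text
clock: 40.95
tool_pos: [0.5216, 0.3669, 0.0183]
orientation: [-3.2, 89.1, -86.4]
force: [0.0, 0.4, -0.0]
opening: 0.0333
```

Run:
```python
from h import *
plan([(.5216,.365,-.009,-83,0)],15)
```

```text
at [0.5216 0.3669 0.0183] phi -83.1 tilt 0.86 t 40.95 F [ 0.   0.4 -0. ] op 0.0333 j [ 53.  27. -16.   1. -47.  43.]
-> (0.5216, 0.365, -0.009, -83)
[14, 0, 1, np.float64(-0.1), 0, 14, 0, 1, np.float64(-0.1), 0]
```

Call:
arm_command --commands '[12,0,1,0,0,10,0,0,0,0,3,0,0,0,0,0,0,0,0,0]'

```text
clock: 41.45
tool_pos: [0.5229, 0.3665, -0.0066]
orientation: [4.6, 89.2, -78.6]
force: [-0.2, 0.0, -0.5]
opening: 0.0334
```

Call:
arm_command --commands '[2,0,0,0,0,1,0,0,0,0,0,0,0,0,0]'

```text
clock: 41.82
tool_pos: [0.5234, 0.367, -0.0088]
orientation: [10.8, 89.3, -72.4]
force: [0.8, 0.7, 0.3]
opening: 0.033
```

Call:
arm_command --commands '[1,0,0,0,0,0,0,0,0,55,0,0,0,0,55,0,0,0,0,55,-15,0,0,0,55]'

```text
clock: 42.45
tool_pos: [0.5229, 0.3665, 0.005]
orientation: [4.2, 89.2, -79.0]
force: [0.4, 0.5, 0.2]
opening: 0.0484
```

Call:
arm_command --commands '[-45,0,0,0,60,-50,0,0,0,60,-50,0,0,0,60,0,-20,-45,0,60,0,-30,-40,0,60]'

```text
clock: 43.08
tool_pos: [0.4646, 0.4474, 0.1612]
orientation: [34.6, 89.4, -48.8]
force: [0.2, 0.6, 0.2]
opening: 0.0523
```

Call:
arm_command --commands '[0,-30,-45,0,60,0,-30,-45,0,60,0,-40,-40,0,60,0,-40,-40,0,60,0,0,0,0,60]'

```text
clock: 43.7
tool_pos: [0.2991, 0.6075, 0.1666]
orientation: [78.6, 89.4, -4.7]
force: [0.9, -0.4, 0.1]
opening: 0.0524
```

Run:
```python
from h import *
p,R,ph,o=state();print(p,o["clock"],o["force"])
T=snapshot("top");D=snapshot("side")
c=np.zeros((600,800,3),'uint8')
a=cv2.resize(T["frame"][90:310,60:480],(800,419))[:, :]
c[:300,:573]=cv2.resize(T["frame"][90:310,60:480],(573,300),interpolation=3)
c[300:,:400]=cv2.resize(D["frame"][90:240,240:440],(400,300),interpolation=3)
c[300:,400:]=cv2.resize(D["frame"][285:420,90:270],(400,300),interpolation=3)
cv2.imwrite("pics/fin.png",np.clip(255*(c/255.)**.75,0,255).astype('uint8'))
import pickle;pickle.dump((T,D),open("s9.pkl","wb"))
S=pickle.load(open("s0.pkl","rb"))
for n,(u,v) in {"elbow":(272,227),"straight":(189,181)}.items():
    for w,q in(("top",(u,v)),):
        A=S[w]["frame"][v-18:v+18,u-18:u+18];B=T["frame"][v-18:v+18,u-18:u+18]
        print(n,"mean abs diff",cv2.absdiff(A,B).mean())
```

```text
[0.29914732 0.60752187 0.16659263] 43.7 [ 0.88805709 -0.38081443  0.13440812]
elbow mean abs diff 1.3060699588477367
straight mean abs diff 1.2492283950617284
```

View pics/fin.png

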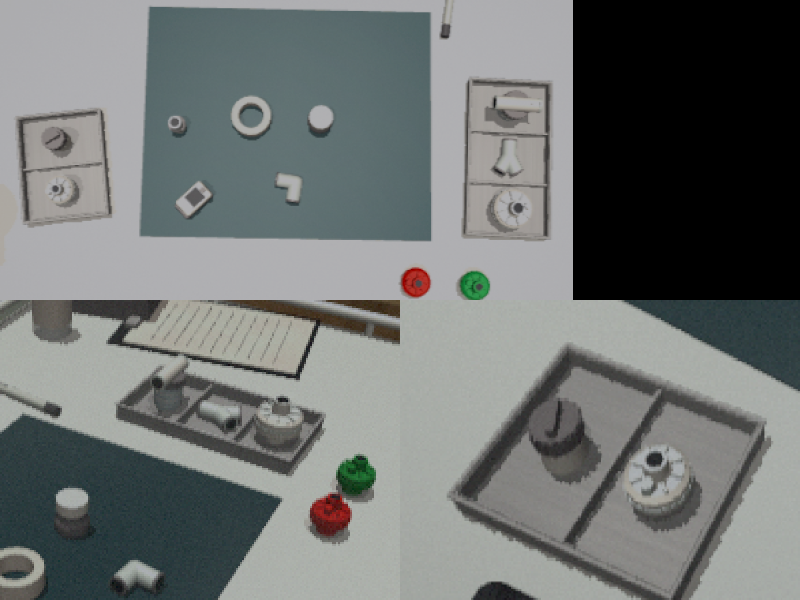

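All five parts stand in their own compartments and look upright; the spares and look-alikes have not moved. One numeric check, then I hand in.

Run:
```python
from h import *
import pickle
T,D=pickle.load(open("s9.pkl","rb"))
def loc(p,c,a):
    a=np.radians(a);d=p[:2]-c;return (np.array([[np.cos(a),np.sin(a)],[-np.sin(a),np.cos(a)]])@d*1000).round(0)
t3=((.506,-.359),-1.4);t2=((.4804,.360),7.3)
for n,a,b,z,t in[("trap tube mid",(439.8,165.5),(325,126.5),.054,t3),("FL port top",(439,242.5),(381,140.5),.063,t3),("Y",(433,205),(350,147),.014,t3),("FS port top",(100.3,227.8),(204.8,357),.051,t2),("PEEP cap",(98.9,190.4),(160.7,339),.049,t2)]:
    p,e=tri(T,a,D,b);print(n,p.round(3),"gap",round(e,3),"exp z",z,"tray xy mm",loc(p,np.array(t[0]),t[1]))
close_job()
```

```text
trap tube mid [ 0.588 -0.365  0.05 ] gap 0.002 exp z 0.054 tray xy mm [82. -4.]
FL port top [ 0.422 -0.357  0.06 ] gap 0.0 exp z 0.063 tray xy mm [-84.  -0.]
Y [ 0.506 -0.361  0.012] gap 0.002 exp z 0.014 tray xy mm [-0. -2.]
FS port top [0.441 0.357 0.048] gap 0.001 exp z 0.051 tray xy mm [-39.   2.]
PEEP cap [0.521 0.365 0.044] gap 0.002 exp z 0.049 tray xy mm [41.  0.]
the job is handed in; nothing more can be done
```

The job is handed in at about 44 s of robot time, with all five parts placed and no verdict reported. In tray3 the large filter is in the near compartment, the Y-piece in the middle and the water trap in the far one. In tray2 the small filter is in the near compartment and the PEEP valve in the far one.

**Last checks:**
- **Position:** triangulated from the top and side views, every part lies within about 4 mm of its compartment's centre.
- **Height:** measured heights read 2–5 mm below those expected for resting on the floor. The largest gap, 5 mm, is on the PEEP cap, whose top point also read 3 mm low before the move. I put this down to camera calibration and reading pixels by eye.
- **Upright:** all five look upright or flat as required in the final pictures. I did not measure tilt in numbers.
- **Spares:** the top-view patches around the elbow and straight connector match the first picture. The red and green look-alikes were left alone and look unmoved in the final picture.

**What went wrong or disagreed:**
- **Reported height:** the real fingertips sit about 22 mm above the reported tool position. The first two grasps of the Y-piece closed on air above it, without moving it. I found the offset from the pictures and a gentle probe towards the mat, and used it for the rest.
- **Trap grip:** I held the trap by the ends of its tube instead of the cup, because a cup grip would have brought the gripper body within about 1 cm of the machine behind it.

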